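Zero the edge gauge, then slide the plate out to its pointer and hold it

TASK

Zero the edge gauge: press its recessed button all the way in with the tip of the fine screwdriver from the stand, then put the screwdriver back upright in its stand. Next slide the drilled aluminium plate out along the riser, in line with it and lying flat on it, until the plate's leading edge is level with the tip of the gauge's pointer. More than half of the plate then hangs free, so do not let go: finish while still holding it in your grip so that it does not tip, and leave the other things on the bench where they are.

Things in the scene. Friction and masses are not known exactly. Their poses are not given: they have to be found in the camera images.
- riser: Narrow raised support fixed to the bench: aluminium rail 100 mm long (its y) and 40 mm wide (its x), flat top 60 mm above the bench, on a dark foot 64 mm wide. Origin at the centre of its underside. Its -y axis is the outward direction, in which the plate slides; the outer end lies at y = -50 mm. The edge gauge stands beyond this end, on the +x side.
- riser_edge (a point): Middle of the top edge of the riser's outer end, 60 mm above the bench; axes as the riser's (-y outward). Does not move during the job.
- plate: Loose aluminium plate, 160 mm long (its y), 50 mm wide (its x), 8 mm thick, 0.14 to 0.24 kg, with ten small dark holes. It lies lengthwise on the riser, a few degrees out of line at most, and stands about 5 mm over the riser's long sides, so it can be gripped across its width from above. Origin at the centre of its underside; -y is its leading end. Unheld, it tips off with over 80 mm standing out.
- plate_centre (a point): Centre of the plate, half-way up its 8 mm thickness; axes as the plate's. The inner (rear) end is 80 mm along +y.
- plate_front (a point): Middle of the plate's leading edge, half-way up, 80 mm from plate_centre along the plate's -y. Starts 20 to 40 mm outside the riser's end.
- edge_gauge: Gauge fixed to the bench beside the plate's path: grey housing 42 x 52 mm, top 75 mm above the bench, on a dark foot 62 x 68 mm. Origin at the centre of its underside. Axes parallel to the riser's. A blank display and a recessed button are on its top, a thin steel pointer stands out of its -x side towards the plate's path.
- pointer_tip (a point): Tip of the gauge's pointer, 64 mm above the bench, level with the middle of the plate's thickness, and about 10 mm to the side of the plate's path; 94 to 106 mm outside the riser's end. This is the mark: the plate's leading edge has to come level with it along the riser's y. Axes as the gauge's.
- zero_button_top (a point): Middle of the top of the gauge's round button (9 mm wide). It lies at the bottom of a 12 mm square hole in the gauge's top, 7 mm below the surface, so fingers do not fit; it is pressed straight down. 10 mm to +y of the middle of the housing.
- zero_button (a joint): Travel of the spring button in m: 0 is out, 0.004 is fully pressed; takes 1 N to start and 3 N at full travel, and springs back.
- driver: Fine screwdriver, loose, 131 mm long, 0.06 kg, standing handle up in its stand. Its x axis runs along the shaft to the tip (straight down in the stand).
- driver_handle (a point): Centre of the screwdriver's handle, which is 67 mm long and about 14 x 15 mm, with flat sides parallel to the stand's; in the stand the handle reaches from 65 to 132 mm above the bench.
- driver_tip (a point): Tip of the screwdriver's shaft (about 4 x 3 mm, 60 mm long), 94 mm from driver_handle along the shaft.
- driver_stand: Dark square block 40 x 40 mm, 65 mm high, fixed to the bench, with an 8 mm square hole down its middle for the screwdriver's shaft; the end of the handle rests on its top. Origin at the centre of its underside, axes along its sides.
- stand_hole (a point): Centre of the mouth of the stand's hole, on its top, 65 mm above the bench.
- cleaner: Bystander: black round cup with brass wool, 64 mm wide, 37 mm high. Origin at the centre of its underside.
- pliers: Bystander: needle pliers lying flat, 134 x 43 x 11 mm.
- tweezers: Bystander: tweezers lying flat, 121 x 14 x 9 mm.
- marker: Bystander: felt marker lying flat, 126 x 11 x 13 mm.
- board_a: Bystander: green circuit board, 110 x 135 x 27 mm.
- board_b: Bystander: green circuit board, 110 x 135 x 26 mm.
- syringe: Bystander: flux syringe lying flat, 119 x 28 x 17 mm.
- spool: Bystander: spool of solder standing on its flange, 74 x 62 x 76 mm.
Not all that is in view belongs to the job. What is shaped like the edge_gauge but purple is not meant.

How it is judged (in metres and radians):
On the way, in this order (a step that is already met when the one before it is completed fails the run):
1. the gauge's recessed button is pressed in with the screwdriver (value of joint zero_button above 0.003 m and contact force between driver and edge_gauge above 0.5 N and contact force between the fingers and driver above 0.5 N), for 0.1 s.
2. the screwdriver is back upright in its stand and let go (horizontal distance between driver_tip and stand_hole below 0.008 m and z of driver_tip in the frame of stand_hole below -0.045 m and angle between the x axis of driver and the z axis of driver_stand, either way round below 0.2 rad and contact force between the fingers and driver below 0.1 N), for 0.1 s.
3. the plate's leading edge is level with the pointer and the plate is held (y of plate_front in the frame of pointer_tip between -0.005 and 0.005 m and x of plate_front in the frame of riser_edge between -0.012 and 0.012 m and angle between the y axis of plate and the y axis of riser, either way round below 0.08 rad and angle between plate's own z axis and vertical below 0.05 rad and z of plate_centre in the frame of riser_edge between 0 and 0.008 m and contact force between the fingers and plate above 1 N and contact force between plate and edge_gauge below 0.5 N and contact force between plate and driver below 0.2 N and linear speed of plate below 0.02 m/s), for 0.2 s.
At the end, for the whole second after the job is handed in: The plate's leading edge within 5 mm of the pointer along the riser; plate in line with the riser (12 mm, 0.08 rad), flat on it (4 mm, 0.05 rad), at rest, held by the fingers (over 1 N), not leaning on gauge or driver; driver let go, upright, tip 45 mm or more down the stand (all of step 2 and all of step 3); the arm keeps its last pose, push and grip.
It fails at once if the plate is tipped (angle between plate's own z axis and vertical above 0.25 rad).
It fails at once if a bystander is moved by more than 30 mm (distance of any of cleaner, pliers, tweezers, marker, board_a, board_b, syringe, spool from where it was at the start of the episode above 0.03 m).
It also fails if it takes over 58 s, if anything falls off the work surface, if the arm or the gripper's body presses on something with over 40 N, if the wrist force passes 120 N, or if a joint passes its speed limit or range.

ROBOT

A 6-joint arm with a two-finger parallel gripper is mounted at the origin on the work surface; the furniture and walls round the work are solid. World frame = base frame: x ahead of the robot, y to its left, z up, the work surface at z = 0. Lengths are in mm, angles in rad, forces in N, time in s.
With the tool pointing down it reaches from about 350 to 975 mm from the base axis. Payload 7.1 kg.
Tool frame: the origin (TCP) lies at the very end of the fingers, on their centre line; the grasp point (between the pads) lies 19 mm behind it; z points along the fingers, x is the direction in which the jaws open and shut, and the axes are right-handed (so a half turn about z gives the same grasp; the last joint's range is limited). The gripper opens to 88 mm and grips with 3 to 60 N. Pads are 20 mm wide; open, the fingers measure 115 mm over their backs; the gripper's body (75 mm by 178 mm) begins 61 mm behind the grasp point.
Start: joints at [-1.12, 0.423, 1.63, -0, 1.089, -0.019], TCP at [282.956, -557.262, 222.675] pointing down, gripper open.
Joint ranges: [-3, 3], [-0.9, 2.11], [0.09, 2.58], [-1.31, 4.45], [0.11, 2.69], [-2.54, 2.54]. Speed limits (rad/s): [2.39, 2.39, 3.01, 3.14, 3.14, 3.14].

INTERFACE

Orientations are given as a rotation vector (axis times angle).
In Python, from workcell import ctrl gives the robot as it stands. The module is installed in compiled form; this text tells all that it offers.
- The arm moves only by the tool move_arm, never from a script. Its argument "motion" is a list of rows, each a list of 2 entries, a list of its own where there are three numbers: the shift along the tool's x, y, z normalised to -1 to 1, where 1 is 150 mm, then the turn, a rotation vector about the tool's x, y, z normalised to -1 to 1, where 1 is 60 degrees. In form: [[[x, y, z], [rx, ry, rz]], ...]. A call has exactly 5 rows; each row is the pose to reach, as a shift and turn from the pose commanded when the call began, along the tool's axes at that moment; what a row does not reach only later rows make up. A row lasts 1/8 s, in which the tool goes at most 62.5 mm and 10.7 degrees, less where a joint would pass 70% of its speed; a pose out of reach is approached as far as the arm can. A call with a number of a shift or a turn outside -1 to 1 is refused whole. A call with a gripper value outside its range is refused whole. "gripper" is the opening, from 0 (shut) to 1 (fully open), set as the call begins (left out, the last holds). The fingers move at their own pace and stop on an object; the grip force is fixed at half the most. Time passes only in rows, so rows that repeat a pose let the fingers close, or fill a call up. It gives the time, the measured TCP pose, the force and the opening at its end, in the units of the state.
- ctrl.get_obs(): the state, without advancing time (a new reading comes with each control period).
- ctrl.get_image(name): name is "side" or "top" or "wrist"; returns a dict with "pixels" (400x640x3 uint8, red, green, blue), "camera_matrix" (3x3 intrinsics, pixels), "R" (3x3) and "t" (3): a world point X has camera coordinates R X + t; the wrist camera has in their place "mount" (4x4, takes a point from camera to tool coordinates, whose origin is the TCP and whose axes are the tool frame's). Camera axes: x right, y down, z forward; pixel columns grow to the right and rows downward; lengths in mm; the calibration is good to about 2 mm. A picture is of the moment at which its call begins: read the wrist's pose just before it. There is no depth.
- ctrl.close_job(): hands the job in, once; it reports no verdict.
Trained networks look in the newest picture that a camera, given by its name, has taken for a name from the list of things; names that differ only in an ending like _2 or _b are one class to them, and where a whole thing is asked for, a point or a joint stands for the part that bears it (a point fixed in the world has none). Each returns a list of dicts, best first, with "p" (0 to 1); they miss things now and then, are a little off and sometimes report something else, mostly with a low value. They report only what shows in the picture. A call takes as long as a camera call. They do not tell look-alikes from the thing itself.
- ctrl.boxes_of(camera, name): "location" ([x, y, z] in mm, in world coordinates, good to about 4 mm: the middle of the surface that is visible of it).
- ctrl.regions_of(camera, name): "mask" (400x640 bool, what is visible of it).
- ctrl.pinpoint(camera, name): "location" ([x, y, z] in mm, in world coordinates, good to about 4 mm: a listed point, or the origin of a listed thing).
The state is a dict: "t": time; "qpos": joint angles; "qvel": joint speeds; "joint_torque": joint torques, N m; "ee_pos": TCP position; "orientation": TCP orientation; "ft_force": force on the tool from outside, world axes, zero at the start; "moment": the same for the moment, N m; "width": finger opening in mm.
Only numpy, scipy, OpenCV 4.12 (cv2) and the standard library are available. Lean on these libraries where they do the work, as an engineer would, in place of code of your own. Each camera call takes 0.05 s, during which the arm holds its last target.

## Working session

There is one attempt and no reset: what is moved stays moved. The work goes in short steps, Python scripts to look and compute and a tool call to move; the robot and the scene stay as the last step left them, time stands still between calls to the robot, and variables do not carry over. Pictures are saved under pics/ and viewed, and the job is handed in when it is done.

Besides the shell and the picture viewer there is one more tool, called after "Call:" as name(argument=value, ...), one argument or row to a line, values as JSON. move_arm: Moves the arm, as the interface text tells. Its arguments: {"type":"object","properties":{"motion":{"type":"array","items":{"type":"array"}},"gripper":{"type":"number"}},"required":["motion"]}

```bash
mkdir -p pics
cat > h.py <<'E'
import numpy as np, cv2
from workcell import ctrl
from scipy.spatial.transform import Rotation as Rn
def snap(cam,fn):
    o=ctrl.get_obs(); im=ctrl.get_image(cam)
    cv2.imwrite('pics/'+fn,im['pixels'][:,:,::-1]); return o,im
def cam(o,im):
    K=np.array(im['camera_matrix'])
    if 'mount' in im:
        T=np.eye(4);T[:3,:3]=Rn.from_rotvec(o['orientation']).as_matrix();T[:3,3]=o['ee_pos']
        M=np.linalg.inv(T@np.array(im['mount'])); return K,M[:3,:3],M[:3,3]
    return K,np.array(im['R']),np.array(im['t'])
def proj(c,X):
    K,R,t=c; p=K@(R@np.array(X,float)+t); return p[:2]/p[2]
def ray(c,uv,z):
    K,R,t=c; d=R.T@np.linalg.inv(K)@np.array([uv[0],uv[1],1.]); o=-R.T@t
    return o+d*(z-o[2])/d[2]
E
python3 - <<'E'
from h import *
o,_=snap('top','top0.png'); snap('side','side0.png')
print(o)
for c in ('top','side'):
  for n in ['riser_edge','plate_centre','plate_front','edge_gauge','pointer_tip','zero_button_top','driver_handle','driver_tip','stand_hole','driver_stand','riser']:
    print(c,n,[(np.round(d['location']),round(d['p'],2)) for d in ctrl.pinpoint(c,n)][:3])
print(ctrl.get_obs()['t'])
E
```

```text
{'t': 0.0, 'qpos': array([-1.12001883e+00,  4.23817737e-01,  1.63069309e+00,  8.33142998e-06,
        1.08856827e+00, -1.89925583e-02]), 'qvel': array([ 0.00019336,  0.00153397, -0.0014423 ,  0.00023859, -0.00094533,
        0.00124607]), 'joint_torque': array([ 9.03591317e-04, -5.44632018e+01, -2.73662317e+01,  6.44252216e-02,
        2.29978259e-02, -1.34301322e-04]), 'ee_pos': array([ 282.71546011, -556.78575694,  221.91489504]), 'orientation': array([-2.67674973e+00,  1.64302678e+00,  1.95962711e-03]), 'ft_force': array([-0.0605894 , -0.17903102, -0.48915553]), 'moment': array([0.02065786, 0.06143593, 0.00519805]), 'width': 87.68602728540228}
top riser_edge [(array([ 509., -141.,   60.]), 0.58)]
top plate_centre [(array([507., -84.,  68.]), 0.56)]
top plate_front [(array([ 512., -168.,   63.]), 0.57)]
top edge_gauge [(array([ 591., -234.,    0.]), 0.57), (array([468., 377.,  -9.]), 0.28)]
top pointer_tip [(array([ 543., -233.,   65.]), 0.67), (array([ 421., -229.,  102.]), 0.64), (array([450.,  25.,   1.]), 0.48)]
top zero_button_top []
top driver_handle [(array([ 419., -233.,  1
[... 349 characters left out ...]
(array([510., -82.,  58.]), 0.29)]
side plate_centre [(array([505., -83.,  60.]), 0.67)]
side plate_front [(array([ 511., -163.,   64.]), 0.87), (array([686., -96.,   1.]), 0.29)]
side edge_gauge [(array([ 593., -233.,    0.]), 0.94), (array([ 281., -248.,    5.]), 0.48), (array([ 719., -249.,    3.]), 0.28)]
side pointer_tip [(array([ 548., -234.,   64.]), 0.66)]
side zero_button_top [(array([473., 382.,  -2.]), 0.55)]
side driver_handle [(array([ 421., -226.,   95.]), 0.5)]
side driver_tip []
side stand_hole [(array([ 419., -229.,   67.]), 0.48)]
side driver_stand [(array([ 414., -229.,   -4.]), 0.55), (array([ 548., -235.,   66.]), 0.19)]
side riser [(array([508., -92.,  -1.]), 0.72)]
1.2
```

View pics/top0.png

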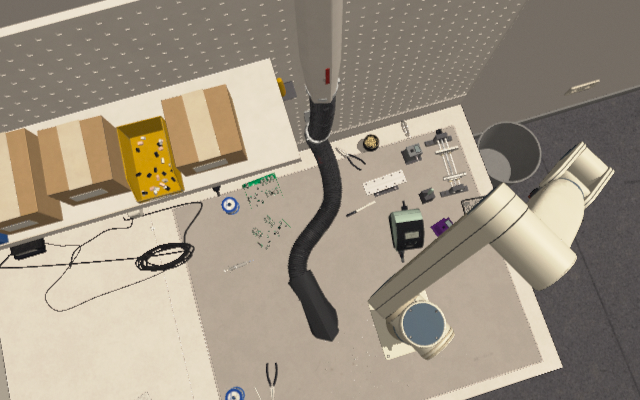

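View pics/side0.png

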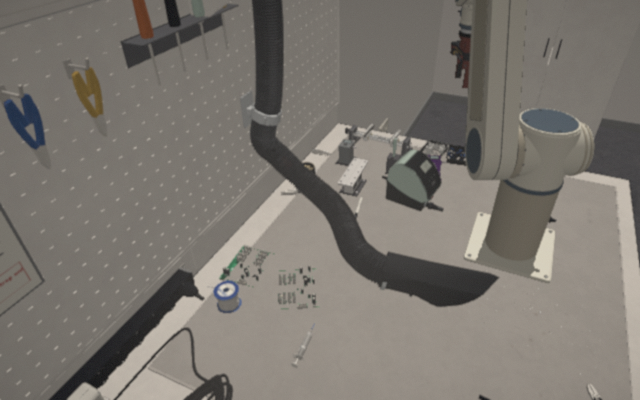

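Run:
```python
import cv2
a=cv2.imread('pics/top0.png')[110:260,330:500]; cv2.imwrite('pics/t0c.png',cv2.resize(a,None,fx=4.6,fy=4,interpolation=cv2.INTER_CUBIC)[:600,:800])
a=cv2.imread('pics/side0.png')[110:230,320:480]; cv2.imwrite('pics/s0c.png',cv2.resize(a,None,fx=5,fy=5,interpolation=cv2.INTER_CUBIC))
```

```text
(no output)
```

View pics/t0c.png

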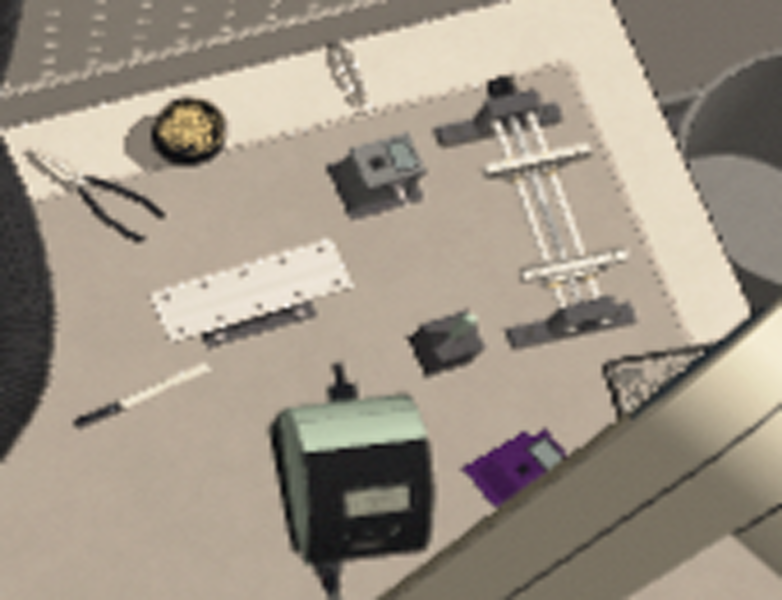

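View pics/s0c.png

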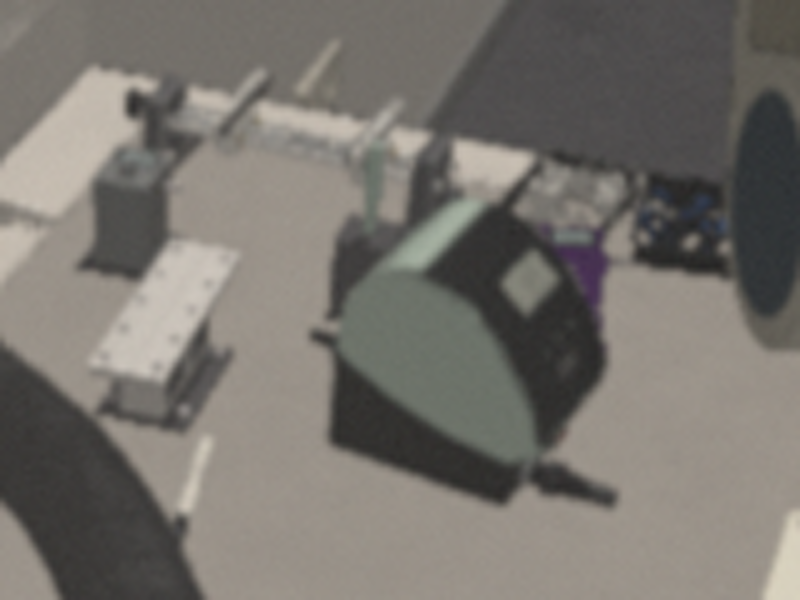

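```bash
cat >> h.py <<'E'
def go(target,jaw=None,tilt=None):
    """print normalised shift/turn from the measured pose; jaw = angle of tool x in world, tool down"""
    o=ctrl.get_obs(); R=Rn.from_rotvec(o['orientation']); p=o['ee_pos']
    s=R.inv().apply(np.array(target)-p)/150
    w=np.zeros(3)
    if jaw is not None:
        c=np.cos(jaw);n=np.sin(jaw)
        G=Rn.from_matrix(np.array([[c,n,0],[n,-c,0],[0,0,-1]]))
        w=(R.inv()*G).as_rotvec()/np.radians(60)
    print('t',round(o['t'],3),'pos',p.round(2),'shift',s.round(4),'turn',w.round(4))
def pose():
    o=ctrl.get_obs();R=Rn.from_rotvec(o['orientation']).as_matrix()
    print('t',round(o['t'],3),'pos',o['ee_pos'].round(2),'x',R[:,0].round(4),'z',R[:,2].round(4),'F',o['ft_force'].round(2),'w',round(o['width'],2),'q',o['qpos'].round(2))
E
python3 - <<'E'
from h import *
o,im=snap('wrist','w0.png'); print(np.round(im['mount'],3),im['camera_matrix'])
go([470,-200,330],0.0)
for n in ['cleaner','pliers','marker','spool']: print(n,[(np.round(d['location']),round(d['p'],2)) for d in ctrl.boxes_of('top',n)][:2])
E
```

```text
[[ 1.00000e+00 -1.00000e-03  2.00000e-03 -9.08000e-01]
 [ 0.00000e+00  9.69000e-01  2.49000e-01 -6.77130e+01]
 [-2.00000e-03 -2.49000e-01  9.69000e-01 -1.61531e+02]
 [ 0.00000e+00  0.00000e+00  0.00000e+00  1.00000e+00]] [[275.3604473    0.         322.23766583]
 [  0.         275.3604473  197.4247821 ]
 [  0.           0.           1.        ]]
t 1.25 pos [ 282.96 -557.26  222.67] shift [-1.5592 -2.19   -0.7155] turn [-0.      0.     -1.0514]
cleaner [(array([680., -94.,  28.]), 0.79), (array([374., 533.,  19.]), 0.25)]
pliers [(array([652.,  -0.,   4.]), 0.69)]
marker [(array([449.,  28.,  11.]), 0.5), (array([622., 363.,   3.]), 0.47)]
spool [(array([598., 495.,  49.]), 0.66)]
```

Call:
move_arm(
  motion=[
    [[-0.1, -0.15, -0.35], [0, 0, -0.16]],
    [[-0.25, -0.35, -0.7], [0, 0, -0.32]],
    [[-0.4, -0.6, -0.7], [0, 0, -0.48]],
    [[-0.55, -0.8, -0.7], [0, 0, -0.64]],
    [[-0.7, -1, -0.7], [0, 0, -0.8]],
  ],
)

```text
t: 2.08
ee_pos: [369.7, -394.6, 328.0]
orientation: [3.115, -0.404, 0.001]
ft_force: [0.2, 0.0, 0.0]
width: 87.9
```

```bash
python3 -c "
from h import *
go([470,-200,330],0.0)"
```

```text
t 2.075 pos [ 369.66 -394.61  328.02] shift [ 0.3162 -1.425  -0.0135] turn [ 0.0004 -0.0005 -0.2461]
```

Call:
move_arm(
  motion=[
    [[0.07, -0.3, -0.01], [0, 0, -0.12]],
    [[0.14, -0.55, -0.01], [0, 0, -0.246]],
    [[0.2, -0.8, -0.01], [0, 0, -0.246]],
    [[0.23, -1, -0.01], [0, 0, -0.246]],
    [[0.23, -1, -0.01], [0, 0, -0.246]],
  ],
)

```text
t: 2.7
ee_pos: [442.0, -258.6, 329.3]
orientation: [3.142, -0.004, 0.0]
ft_force: [0.2, -0.9, -1.0]
width: 87.8
```

Run:
```python
from h import *
pose()
o,im=snap('wrist','w1.png')
for n in ['riser_edge','plate_centre','plate_front','edge_gauge','pointer_tip','zero_button_top','driver_handle','stand_hole','driver_stand','riser']:
    print(n,[(np.round(d['location'],1),round(d['p'],2)) for d in ctrl.pinpoint('wrist',n)][:2])
```

```text
t 2.7 pos [ 442.03 -258.55  329.33] x [ 1.0e+00 -2.7e-03  2.0e-04] z [ 2.e-04 -0.e+00 -1.e+00] F [ 0.2  -0.85 -0.98] w 87.8 q [-0.55  0.14  1.76  0.    1.24 -0.55]
riser_edge []
plate_centre [(array([506.2, -85.7,  62.9]), 0.71)]
plate_front [(array([ 511.7, -165.8,   69.4]), 0.59)]
edge_gauge [(array([ 281.4, -248.7,    3.1]), 0.93), (array([ 593.1, -235.3,   -1.1]), 0.89)]
pointer_tip [(array([ 548.2, -231.9,   62. ]), 0.91), (array([ 241., -262.,   63.]), 0.88)]
zero_button_top [(array([ 712.3, -246. ,   -0.9]), 0.71), (array([ 411.5, -231.5,   65.2]), 0.45)]
driver_handle [(array([ 419.2, -228.2,  100.7]), 0.43)]
stand_hole [(array([ 416.9, -226.5,   65.3]), 0.61)]
driver_stand [(array([ 423.2, -229.8,   -1. ]), 0.59)]
riser [(array([ 419.2, -226.1,   65.3]), 0.62), (array([508.4, -90.5,  -0.7]), 0.58)]
```

View pics/w1.png

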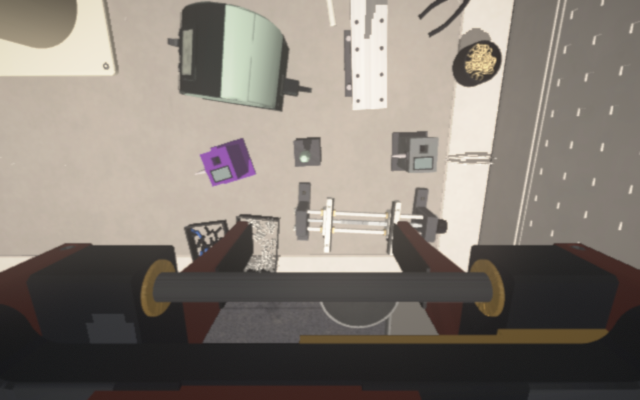

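Run:
```python
import cv2
a=cv2.imread('pics/w1.png')[0:240,280:460]; cv2.imwrite('pics/w1c.png',cv2.resize(a,None,fx=4,fy=4,interpolation=cv2.INTER_CUBIC)[360:])
```

```text
(no output)
```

View pics/w1c.png

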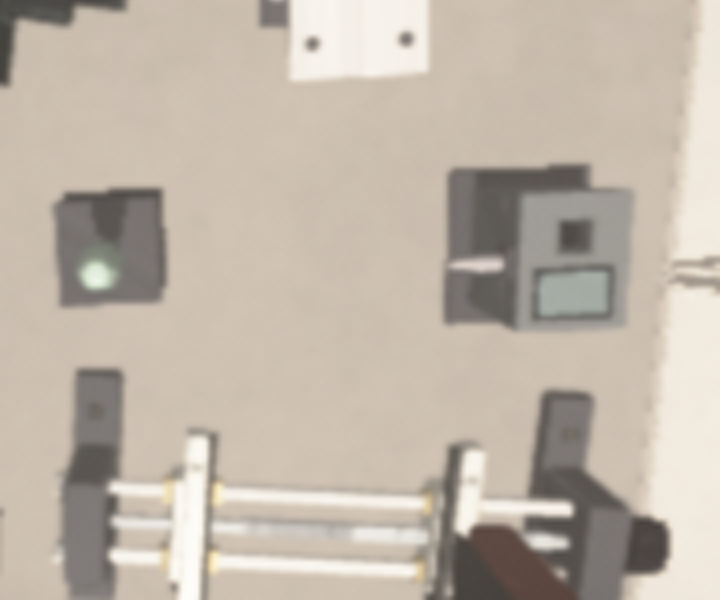

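```bash
python3 -c "
from h import *
go([505,-295,190],0.0)"
```

```text
t 3.25 pos [ 441.35 -260.24  329.14] shift [0.4258 0.229  0.9276] turn [ 0.      0.0001 -0.006 ]
```

Call:
move_arm(
  motion=[
    [[0.1, 0.05, 0.3], [0, 0, 0]],
    [[0.25, 0.13, 0.6], [0, 0, 0]],
    [[0.42, 0.23, 0.93], [0, 0, 0]],
    [[0.42, 0.23, 0.93], [0, 0, 0]],
    [[0.42, 0.23, 0.93], [0, 0, 0]],
  ],
)

```text
t: 3.88
ee_pos: [504.2, -294.8, 190.7]
orientation: [3.141, -0.009, 0.0]
ft_force: [-0.9, -0.2, 1.1]
width: 87.8
```

Run:
```python
from h import *
pose()
o,im=snap('wrist','w2.png'); c=cam(o,im)
import pickle; pickle.dump(c,open('c2.pkl','wb'))
for n in ['riser_edge','plate_centre','plate_front','edge_gauge','pointer_tip','zero_button_top','driver_handle','stand_hole','driver_stand','riser']:
    print(n,[(np.round(d['location'],1),round(d['p'],2)) for d in ctrl.pinpoint('wrist',n)][:2])
a=im['pixels'][0:200,220:420,::-1]; cv2.imwrite('pics/w2c.png',cv2.resize(a,None,fx=3,fy=3,interpolation=cv2.INTER_CUBIC))
```

```text
t 3.875 pos [ 504.21 -294.76  190.67] x [ 1.0e+00 -5.7e-03  2.0e-04] z [ 2.e-04 -1.e-04 -1.e+00] F [-0.88 -0.16  1.13] w 87.8 q [-0.55  0.4   1.75 -0.    0.99 -0.54]
riser_edge []
plate_centre []
plate_front [(array([ 514.7, -165.9,   66.2]), 0.92)]
edge_gauge [(array([ 2.846e+02, -2.489e+02, -2.000e-01]), 0.85), (array([ 596. , -233. ,    1.6]), 0.62)]
pointer_tip [(array([ 240.2, -266.5,   60.1]), 0.96), (array([ 547.3, -234.8,   62.1]), 0.94)]
zero_button_top [(array([ 594.7, -225.7,   68.8]), 0.64), (array([ 279.3, -241.9,   70.1]), 0.41)]
driver_handle [(array([ 416.7, -230.4,   99.6]), 0.88)]
stand_hole [(array([ 418.8, -225. ,   66. ]), 0.68)]
driver_stand [(array([ 421.7, -233.1,    0.9]), 0.71)]
riser []
```

View pics/w2.png

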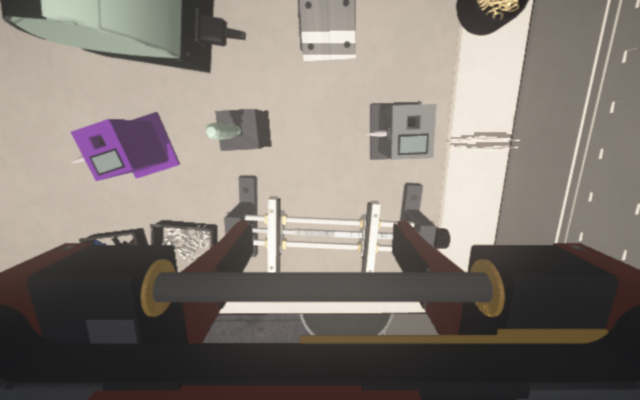

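View pics/w2c.png

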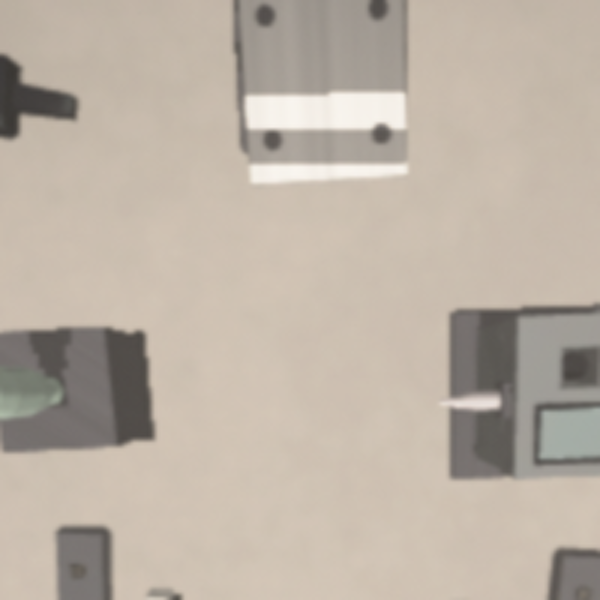

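Run:
```python
import cv2,numpy as np
im=cv2.imread('pics/w2.png')
a=cv2.resize(im[95:165,200:275],None,fx=5.3,fy=8,interpolation=cv2.INTER_CUBIC)
a=cv2.resize(im[98:163,200:270],(392,364),interpolation=cv2.INTER_CUBIC)
b=cv2.resize(im[98:163,367:437],(392,364),interpolation=cv2.INTER_CUBIC)
cv2.imwrite('pics/w2d.png',np.hstack([a,b]))
```

```text
(no output)
```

View pics/w2d.png

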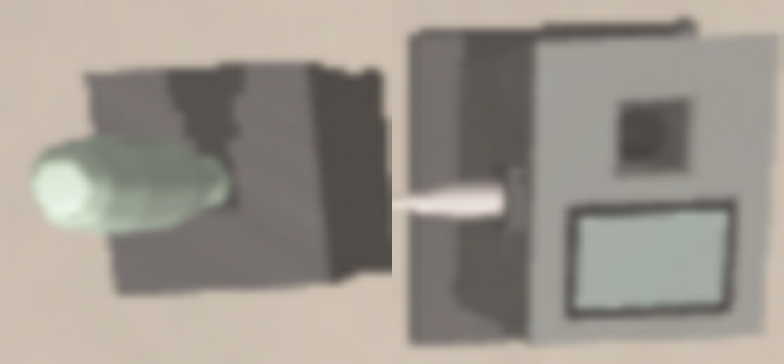

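Run:
```python
from h import *
import pickle; c=pickle.load(open('c2.pkl','rb'))
def P(pts,u0,v0,s,z):
    r=np.array([ray(c,(u0+(u+.5)/s-.5,v0+(v+.5)/s-.5),z)[:2] for u,v in pts]); return r
s=P([(86,73),(308,64),(330,283),(118,294)],200,98,5.6,65); print(s.round(1),s.mean(0).round(1),[np.linalg.norm(s[i]-s[i-1]).round(1) for i in range(4)])
for i in range(4): d=s[i]-s[i-1]; print(np.degrees(np.arctan2(d[1],d[0])).round(1))
g=P([(142,42),(386,35),(372,332),(137,342)],367,98,5.6,75);print(g.round(1),g.mean(0).round(1),[np.linalg.norm(g[i]-g[i-1]).round(1) for i in range(4)])
for i in range(4): d=g[i]-g[i-1]; print(np.degrees(np.arctan2(d[1],d[0])).round(1))
print('hole',P([(262,135)],367,98,5.6,75)); print('ptr',P([(440,404)],220,0,3,64))
print('plate top front',P([(248,165),(408,163)],220,0,3,68), P([(250,184),(408,173)],220,0,3,60))
```

```text
[[ 397.8 -210.6]
 [ 437.4 -209.3]
 [ 438.8 -247.7]
 [ 399.6 -249.5]] [ 418.4 -229.3] [np.float64(38.9), np.float64(39.6), np.float64(38.4), np.float64(39.2)]
92.8
1.9
-87.8
-177.4
[[ 571.3 -207.1]
 [ 612.9 -206.2]
 [ 615.3 -256.7]
 [ 573.4 -258.2]] [ 593.3 -232.1] [np.float64(51.1), np.float64(41.6), np.float64(50.5), np.float64(42.0)]
92.3
1.2
-87.3
-177.9
hole [[ 593.0368576  -222.56186111]]
ptr [[ 549.48959996 -234.56820321]]
plate top front [[ 486.21065315 -161.0525027 ]
 [ 536.33268903 -160.77542469]] [[ 486.21278914 -164.82250084]
 [ 537.30472492 -161.86998564]]
```

```bash
python3 -c "
from h import *
go([418.4,-229.3,175],0.038)"
```

```text
t 4.425 pos [ 504.32 -294.72  190.01] shift [-0.5753 -0.4329  0.0997] turn [ 0.0002 -0.0004 -0.0417]
```

Call:
move_arm(
  motion=[
    [[-0.2, -0.15, 0], [0, 0, -0.02]],
    [[-0.45, -0.33, 0], [0, 0, -0.0417]],
    [[-0.5753, -0.433, 0.05], [0, 0, -0.0417]],
    [[-0.5753, -0.433, 0.1], [0, 0, -0.0417]],
    [[-0.5753, -0.433, 0.1], [0, 0, -0.0417]],
  ],
)

```text
t: 5.05
ee_pos: [419.2, -229.8, 174.5]
orientation: [3.141, 0.06, 0.0]
ft_force: [-0.4, -0.2, -0.8]
width: 87.7
```

Run:
```python
from h import *
pose()
o,im=snap('wrist','w3.png'); c=cam(o,im)
go([418.4,-229.3,81],0.038)
print([(np.round(d['location'],1),round(d['p'],2)) for n in ('stand_hole','driver_handle') for d in ctrl.pinpoint('wrist',n)])
for X in ([418.4,-229.3,65],[418.4,-229.3,132]): print(proj(c,X))
for dx,dy in ((-20,-20),(-20,20),(20,20),(20,-20)): print(proj(c,[418.4+dx-dy*.038,-229.3+dy+dx*.038,65]))
a=im['pixels'][60:260,220:420,::-1]; cv2.imwrite('pics/w3c.png',cv2.resize(a,None,fx=3,fy=3,interpolation=cv2.INTER_CUBIC))
```

```text
t 5.05 pos [ 419.15 -229.82  174.5 ] x [9.993e-01 3.800e-02 3.000e-04] z [ 3.e-04 -2.e-04 -1.e+00] F [-0.36 -0.23 -0.8 ] w 87.65 q [-0.53  0.28  1.99 -0.    0.88 -0.56]
t 5.1 pos [ 419.44 -230.03  174.69] shift [-0.0071 -0.0054  0.6246] turn [ 0.0004 -0.0005  0.    ]
[(array([ 416.9, -226. ,   67.3]), 0.75), (array([511.4, -91.3,   1.5]), 0.53), (array([ 419.1, -232.4,  100.8]), 0.96), (array([691. , -90.5,   0.9]), 0.32)]
[321.59150691 195.36304234]
[321.45154798 216.26299987]
[302.22846362 214.170161  ]
[301.48729189 175.88579099]
[341.65990884 175.87081631]
[340.98600166 214.15270653]
```

View pics/w3c.png

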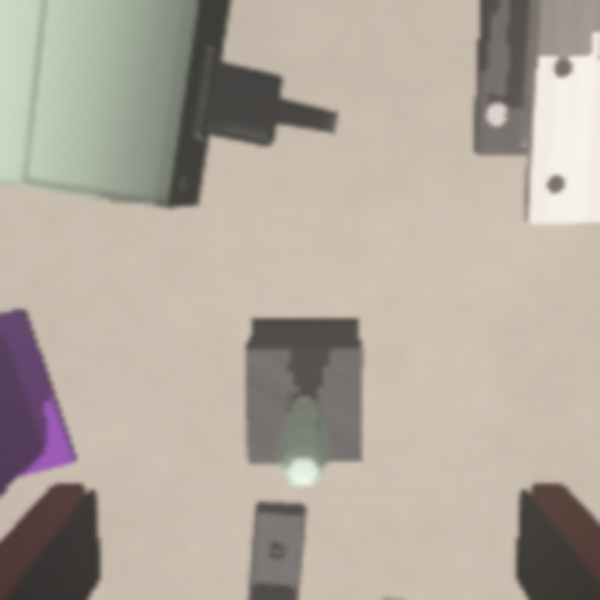

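Call:
move_arm(
  motion=[
    [[-0.007, -0.005, 0.15], [0, 0, 0]],
    [[-0.007, -0.005, 0.3], [0, 0, 0]],
    [[-0.007, -0.005, 0.45], [0, 0, 0]],
    [[-0.007, -0.005, 0.58], [0, 0, 0]],
    [[-0.007, -0.005, 0.625], [0, 0, 0]],
  ],
)

```text
t: 5.82
ee_pos: [417.4, -228.7, 80.0]
orientation: [-3.14, -0.059, 0.002]
ft_force: [0.4, 0.4, 0.2]
width: 88.1
```

Run:
```python
from h import *
go([418.4,-229.3,81],0.038)
```

```text
t 5.825 pos [ 417.38 -228.74   79.99] shift [ 0.0066  0.004  -0.0067] turn [-0.0007  0.001  -0.0001]
```

Call:
move_arm(
  motion=[
    [[0, 0, 0], [0, 0, 0]],
    [[0, 0, 0], [0, 0, 0]],
    [[0, 0, 0], [0, 0, 0]],
    [[0, 0, 0], [0, 0, 0]],
    [[0, 0, 0], [0, 0, 0]],
  ],
  gripper=0,
)

```text
t: 6.45
ee_pos: [417.4, -228.6, 81.2]
orientation: [3.141, 0.06, 0.001]
ft_force: [-0.2, 0.2, -0.2]
width: 41.0
```

Run:
```python
from h import *
pose()
```

```text
t 6.45 pos [ 417.41 -228.64   81.17] x [9.993e-01 3.800e-02 3.000e-04] z [ 4.e-04 -2.e-04 -1.e+00] F [-0.16  0.16 -0.16] w 40.96 q [-0.53  0.44  2.04  0.    0.66 -0.56]
```

Call:
move_arm(
  motion=[
    [[0, 0, 0], [0, 0, 0]],
    [[0, 0, 0], [0, 0, 0]],
    [[0, 0, 0], [0, 0, 0]],
    [[0, 0, 0], [0, 0, 0]],
    [[0, 0, 0], [0, 0, 0]],
  ],
)

```text
t: 7.08
ee_pos: [417.3, -228.6, 80.9]
orientation: [-3.141, -0.06, 0.0]
ft_force: [0.5, 0.6, 0.0]
width: 15.0
```

Run:
```python
from h import *
pose()
```

```text
t 7.075 pos [ 417.32 -228.58   80.92] x [ 0.9993  0.038  -0.    ] z [-0.  0. -1.] F [0.54 0.56 0.03] w 14.98 q [-0.53  0.44  2.04  0.    0.66 -0.56]
```

Call:
move_arm(
  motion=[
    [[0, 0, -0.02], [0, 0, 0]],
    [[0, 0, -0.15], [0, 0, 0]],
    [[0, 0, -0.3], [0, 0, 0]],
    [[0, 0, -0.45], [0, 0, 0]],
    [[0, 0, -0.6], [0, 0, 0]],
  ],
)

```text
t: 7.7
ee_pos: [417.1, -228.5, 171.8]
orientation: [-3.141, -0.06, 0.0]
ft_force: [0.2, -0.7, -1.3]
width: 15.1
```

Run:
```python
from h import *
pose()
o,im=snap('wrist','w4.png')
go([593,-222.0,175],0.038)
a=im['pixels'][60:320,190:450,::-1]; cv2.imwrite('pics/w4c.png',cv2.resize(a,None,fx=2.3,fy=2.3,interpolation=cv2.INTER_CUBIC))
```

```text
t 7.7 pos [ 417.13 -228.47  171.75] x [ 9.993e-01  3.800e-02 -2.000e-04] z [-2.e-04  1.e-04 -1.e+00] F [ 0.25 -0.72 -1.34] w 15.1 q [-0.53  0.28  1.99  0.    0.87 -0.56]
t 7.75 pos [ 418.57 -229.32  174.25] shift [ 1.1639 -0.0044 -0.0012] turn [ 0.002  -0.0031  0.0001]
```

View pics/w4c.png

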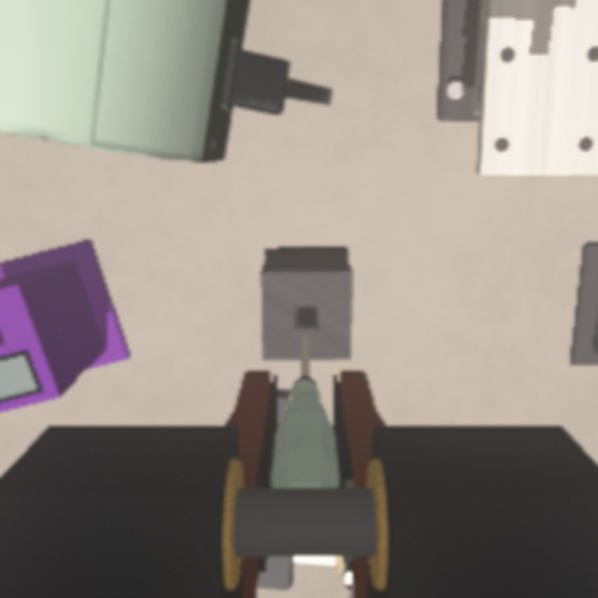

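Call:
move_arm(
  motion=[
    [[0.15, 0, 0], [0, 0, 0]],
    [[0.4, 0, 0], [0, 0, 0]],
    [[0.65, 0, 0], [0, 0, 0]],
    [[0.88, 0, 0], [0, 0, 0]],
    [[1, 0, 0], [0, 0, 0]],
  ],
)

```text
t: 8.38
ee_pos: [568.6, -222.7, 170.2]
orientation: [-3.141, -0.061, -0.0]
ft_force: [0.4, -0.0, -0.1]
width: 14.9
```

Run:
```python
from h import *
go([593,-222.3,166],0.038)
```

```text
t 8.375 pos [ 568.65 -222.65  170.25] shift [0.1623 0.0039 0.0283] turn [-0.     -0.0001  0.0006]
```

Call:
move_arm(
  motion=[
    [[0.1, 0.002, 0], [0, 0, 0]],
    [[0.162, 0.004, 0.02], [0, 0, 0]],
    [[0.162, 0.004, 0.028], [0, 0, 0]],
    [[0.162, 0.004, 0.028], [0, 0, 0]],
    [[0.162, 0.004, 0.028], [0, 0, 0]],
  ],
)

```text
t: 9.0
ee_pos: [591.0, -222.6, 166.8]
orientation: [-3.141, -0.059, 0.0]
ft_force: [-0.1, -0.7, -0.1]
width: 14.9
```

Run:
```python
from h import *
pose()
o,im=snap('wrist','w5.png');c=cam(o,im)
pose()
print(proj(c,[593,-222.5,75]),proj(c,[593,-222.5,88.5]),proj(c,o['ee_pos']+[0,-.4,-76.5]))
a=im['pixels'][140:240,270:370,::-1]; cv2.imwrite('pics/w5c.png',cv2.resize(a,None,fx=6,fy=6,interpolation=cv2.INTER_CUBIC))
```

```text
t 9.0 pos [ 591.   -222.61  166.81] x [ 9.993e-01  3.780e-02 -2.000e-04] z [-2.e-04  1.e-04 -1.e+00] F [-0.15 -0.73 -0.06] w 14.88 q [-0.38  0.5   1.65 -0.    0.99 -0.42]
t 9.05 pos [ 591.13 -222.65  166.88] x [ 0.9993  0.0377 -0.    ] z [-0.  0. -1.] F [ 0.55  0.75 -0.46] w 14.97 q [-0.38  0.5   1.65  0.    0.99 -0.42]
[324.47768973 200.42616998] [324.5974176  204.31098502] [322.37023064 205.32603635]
```

View pics/w5c.png

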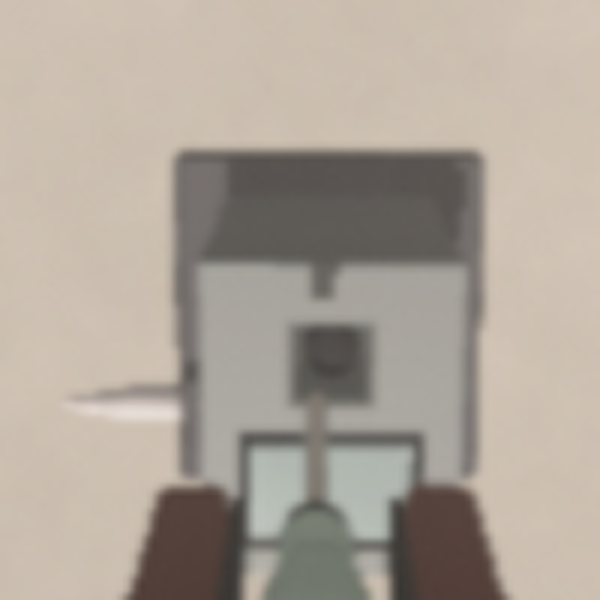

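Call:
move_arm(
  motion=[
    [[0.016, -0.008, 0], [0, 0, 0]],
    [[0.016, -0.008, 0.02], [0, 0, 0]],
    [[0.016, -0.008, 0.05], [0, 0, 0]],
    [[0.016, -0.008, 0.075], [0, 0, 0]],
    [[0.016, -0.008, 0.075], [0, 0, 0]],
  ],
)

```text
t: 9.68
ee_pos: [593.5, -221.1, 154.9]
orientation: [-3.141, -0.06, 0.001]
ft_force: [-1.6, -0.4, 0.2]
width: 15.3
```

Run:
```python
from h import *
pose()
o,im=snap('wrist','w6.png');c=cam(o,im)
pose()
print(proj(c,[593.5,-222.5,75]),proj(c,o['ee_pos']+[0,0,-76.5]))
a=im['pixels'][140:240,270:370,::-1]; cv2.imwrite('pics/w6c.png',cv2.resize(a,None,fx=6,fy=6,interpolation=cv2.INTER_CUBIC))
snap('side','s6.png')
```

```text
t 9.675 pos [ 593.53 -221.14  154.88] x [ 9.993e-01  3.800e-02 -9.000e-04] z [-1.e-03  4.e-04 -1.e+00] F [-1.57 -0.43  0.17] w 15.29 q [-0.38  0.51  1.66  0.    0.97 -0.41]
t 9.725 pos [ 593.71 -221.23  155.16] x [ 9.993e-01  3.790e-02 -5.000e-04] z [-5.e-04  2.e-04 -1.e+00] F [-0.51  0.18 -1.04] w 14.5 q [-0.38  0.51  1.66  0.    0.97 -0.41]
[322.35416148 205.33617722] [322.44850959 204.92769863]
```

View pics/w6c.png

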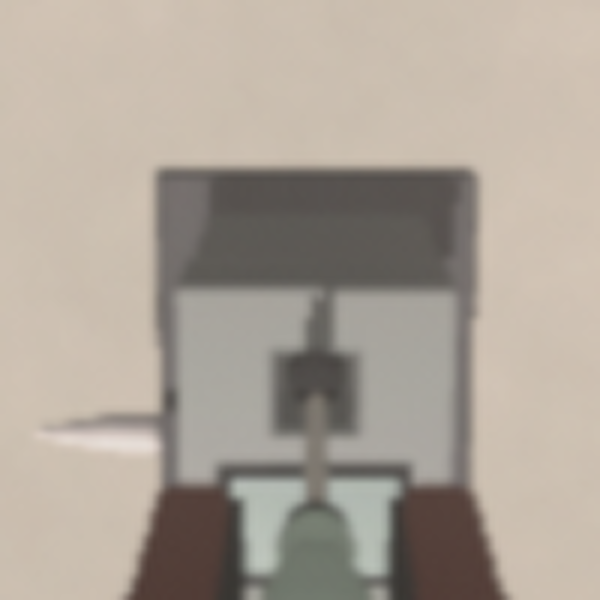

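Call:
move_arm(
  motion=[
    [[0, 0, 0.03], [0, 0, 0]],
    [[0, 0, 0.06], [0, 0, 0]],
    [[0, 0, 0.08], [0, 0, 0]],
    [[0, 0, 0.09], [0, 0, 0]],
    [[0, 0, 0.09], [0, 0, 0]],
  ],
)

```text
t: 10.4
ee_pos: [593.8, -221.3, 142.0]
orientation: [-3.141, -0.06, 0.0]
ft_force: [-1.0, 0.4, 1.8]
width: 14.7
```

Run:
```python
from h import *
pose()
```

```text
t 10.4 pos [ 593.84 -221.29  142.05] x [ 9.993e-01  3.800e-02 -1.000e-04] z [-1.e-04  0.e+00 -1.e+00] F [-0.96  0.44  1.78] w 14.66 q [-0.38  0.53  1.66  0.    0.95 -0.41]
```

Pressing has begun (1.8 N). Go on in small steps.

Call:
move_arm(
  motion=[
    [[0, 0, 0.007], [0, 0, 0]],
    [[0, 0, 0.014], [0, 0, 0]],
    [[0, 0, 0.02], [0, 0, 0]],
    [[0, 0, 0.02], [0, 0, 0]],
    [[0, 0, 0.02], [0, 0, 0]],
  ],
)

```text
t: 11.02
ee_pos: [594.1, -221.4, 140.3]
orientation: [3.141, 0.06, 0.001]
ft_force: [-3.8, 1.1, 11.3]
width: 15.2
```

Run:
```python
from h import *
pose()
```

```text
t 11.025 pos [ 594.11 -221.36  140.32] x [9.993e-01 3.800e-02 7.000e-04] z [ 7.e-04 -3.e-04 -1.e+00] F [-3.84  1.14 11.27] w 15.16 q [-0.38  0.53  1.66  0.    0.94 -0.41]
```

Call:
move_arm(
  motion=[
    [[0, 0, -0.03], [0, 0, 0]],
    [[0, 0, -0.1], [0, 0, 0]],
    [[0, 0, -0.17], [0, 0, 0]],
    [[0, 0, -0.22], [0, 0, 0]],
    [[0, 0, -0.22], [0, 0, 0]],
  ],
)

```text
t: 11.65
ee_pos: [594.3, -221.4, 172.8]
orientation: [3.14, 0.06, 0.002]
ft_force: [-0.2, 0.1, -0.2]
width: 14.7
```

Run:
```python
from h import *
o,im=snap('wrist','w7.png')
go([418.4,-229.0,174],0.038)
a=im['pixels'][140:240,270:370,::-1]; cv2.imwrite('pics/w7c.png',cv2.resize(a,None,fx=6,fy=6,interpolation=cv2.INTER_CUBIC))
```

```text
t 11.7 pos [ 593.98 -221.31  172.28] shift [-1.1716  0.0068 -0.0121] turn [ 0.0002 -0.0005 -0.    ]
```

View pics/w7c.png

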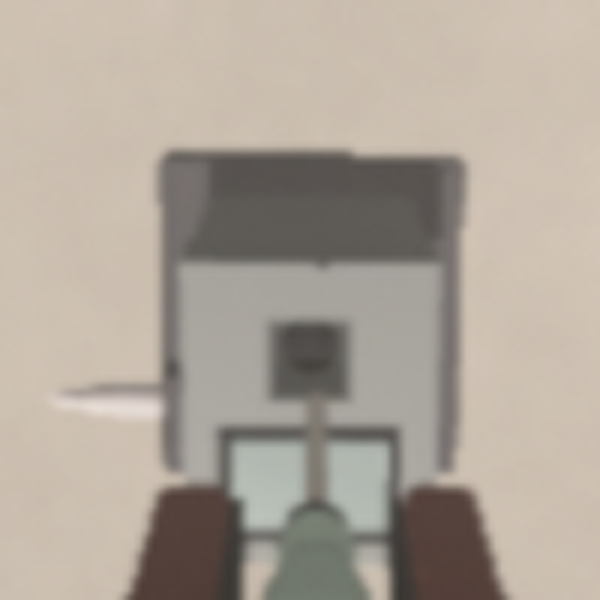

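Call:
move_arm(
  motion=[
    [[-0.15, 0, 0], [0, 0, 0]],
    [[-0.4, 0, 0], [0, 0, 0]],
    [[-0.65, 0, 0], [0, 0, 0]],
    [[-0.88, 0.004, -0.01], [0, 0, 0]],
    [[-1, 0.007, -0.012], [0, 0, 0]],
  ],
)

```text
t: 12.32
ee_pos: [442.4, -227.8, 173.5]
orientation: [-3.141, -0.059, 0.001]
ft_force: [0.0, -0.0, -0.4]
width: 14.9
```

Run:
```python
from h import *
go([417.6,-228.8,160],0.038)
```

```text
t 12.325 pos [ 442.38 -227.85  173.55] shift [-0.1652  0.0002  0.0904] turn [-0.0005  0.0008 -0.0006]
```

Call:
move_arm(
  motion=[
    [[-0.1, 0, 0], [0, 0, 0]],
    [[-0.165, 0, 0.03], [0, 0, 0]],
    [[-0.165, 0, 0.1], [0, 0, 0]],
    [[-0.165, 0, 0.145], [0, 0, 0]],
    [[-0.165, 0, 0.145], [0, 0, 0]],
  ],
)

```text
t: 12.95
ee_pos: [419.3, -228.7, 151.1]
orientation: [-3.14, -0.06, 0.002]
ft_force: [-0.7, -0.1, -1.4]
width: 14.7
```

Run:
```python
from h import *
pose()
o,im=snap('wrist','w8.png');c=cam(o,im)
pose()
print(proj(c,[418.4,-229.3,65]),proj(c,o['ee_pos']+[0,0,-76.5]))
a=im['pixels'][140:240,270:370,::-1]; cv2.imwrite('pics/w8c.png',cv2.resize(a,None,fx=6,fy=6,interpolation=cv2.INTER_CUBIC))
```

```text
t 12.95 pos [ 419.32 -228.72  151.1 ] x [ 0.9993  0.0384 -0.0013] z [-1.3e-03  8.0e-04 -1.0e+00] F [-0.68 -0.11 -1.39] w 14.72 q [-0.52  0.32  2.    0.    0.82 -0.56]
t 13.0 pos [ 419.49 -228.84  151.52] x [ 9.993e-01  3.840e-02 -7.000e-04] z [-7.e-04  4.e-04 -1.e+00] F [-0.35  0.02 -0.61] w 14.99 q [-0.52  0.32  2.    0.    0.82 -0.56]
[321.47133614 202.69241063] [322.47764699 204.96252244]
```

View pics/w8c.png

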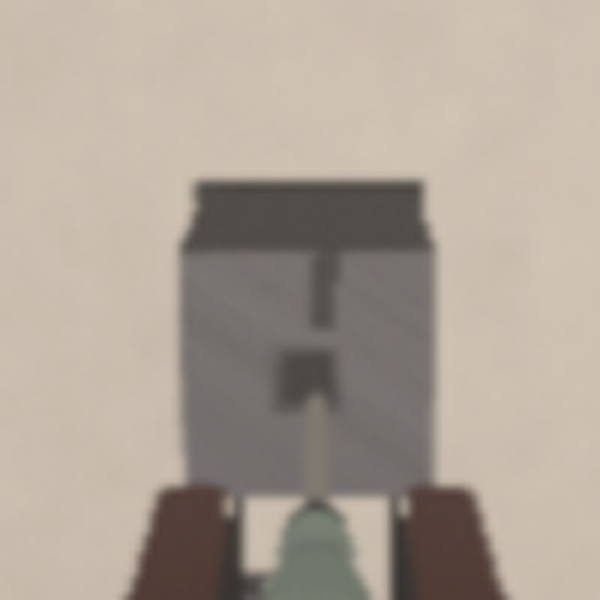

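Call:
move_arm(
  motion=[
    [[-0.012, 0, 0], [0, 0, 0]],
    [[-0.012, 0, 0], [0, 0, 0]],
    [[-0.012, 0, 0.03], [0, 0, 0]],
    [[-0.012, 0, 0.06], [0, 0, 0]],
    [[-0.012, 0, 0.1], [0, 0, 0]],
  ],
)

```text
t: 13.62
ee_pos: [417.5, -229.0, 136.7]
orientation: [3.141, 0.06, 0.0]
ft_force: [0.4, -0.8, -0.8]
width: 14.7
```

Run:
```python
from h import *
pose()
o,im=snap('wrist','w9.png');c=cam(o,im)
pose()
a=im['pixels'][140:240,270:370,::-1]; cv2.imwrite('pics/w9c.png',cv2.resize(a,None,fx=6,fy=6,interpolation=cv2.INTER_CUBIC))
```

```text
t 13.625 pos [ 417.49 -229.03  136.65] x [0.9993 0.0381 0.    ] z [ 0. -0. -1.] F [ 0.36 -0.84 -0.81] w 14.67 q [-0.53  0.34  2.02 -0.    0.79 -0.56]
t 13.675 pos [ 417.02 -228.77  135.94] x [ 0.9993  0.038  -0.001 ] z [-1.e-03  6.e-04 -1.e+00] F [-1.12 -0.2  -1.51] w 14.71 q [-0.53  0.34  2.02  0.    0.79 -0.56]
```

View pics/w9c.png

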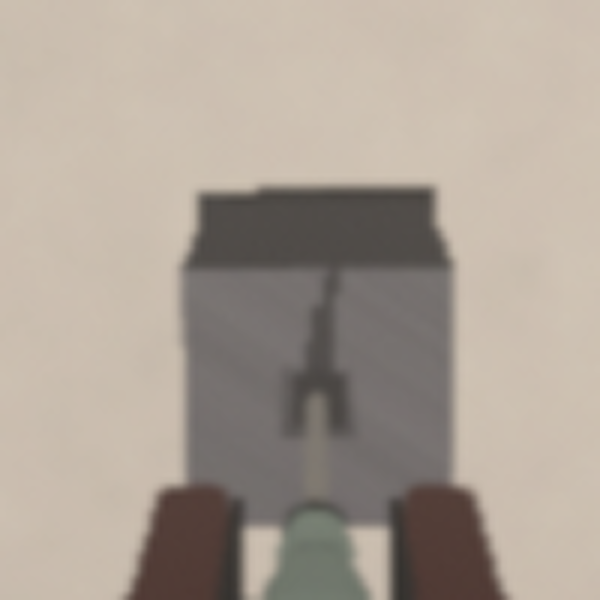

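Call:
move_arm(
  motion=[
    [[0, 0, 0.06], [0, 0, 0]],
    [[0, 0, 0.13], [0, 0, 0]],
    [[0, 0, 0.2], [0, 0, 0]],
    [[0, 0, 0.27], [0, 0, 0]],
    [[0, 0, 0.33], [0, 0, 0]],
  ],
)

```text
t: 14.3
ee_pos: [417.3, -228.9, 86.7]
orientation: [-3.141, -0.06, 0.001]
ft_force: [0.3, -0.3, -0.0]
width: 14.6
```

Run:
```python
from h import *
pose()
```

```text
t 14.3 pos [ 417.35 -228.93   86.67] x [ 9.993e-01  3.810e-02 -4.000e-04] z [-4.e-04  2.e-04 -1.e+00] F [ 0.33 -0.34 -0.02] w 14.56 q [-0.53  0.43  2.04 -0.    0.67 -0.56]
```

Call:
move_arm(
  motion=[
    [[0, 0, 0.01], [0, 0, 0]],
    [[0, 0, 0.02], [0, 0, 0]],
    [[0, 0, 0.03], [0, 0, 0]],
    [[0, 0, 0.033], [0, 0, 0]],
    [[0, 0, 0.033], [0, 0, 0]],
  ],
)

```text
t: 14.92
ee_pos: [417.6, -229.1, 82.7]
orientation: [3.141, 0.06, 0.001]
ft_force: [0.1, 0.8, -0.7]
width: 14.9
```

Run:
```python
from h import *
pose()
```

```text
t 14.925 pos [ 417.59 -229.09   82.74] x [9.993e-01 3.800e-02 3.000e-04] z [ 3.e-04 -2.e-04 -1.e+00] F [ 0.09  0.84 -0.73] w 14.93 q [-0.53  0.44  2.04  0.    0.66 -0.56]
```

Call:
move_arm(
  motion=[
    [[0, 0, 0], [0, 0, 0]],
    [[0, 0, 0], [0, 0, 0]],
    [[0, 0, 0], [0, 0, 0]],
    [[0, 0, 0], [0, 0, 0]],
    [[0, 0, 0], [0, 0, 0]],
  ],
  gripper=1,
)

```text
t: 15.55
ee_pos: [417.5, -229.0, 82.6]
orientation: [-3.141, -0.06, -0.0]
ft_force: [-1.0, -0.8, 1.0]
width: 61.4
```

Run:
```python
from h import *
pose()
o,im=snap('wrist','w10.png');c=cam(o,im)
a=im['pixels'][100:300,220:420,::-1]; cv2.imwrite('pics/w10c.png',cv2.resize(a,None,fx=3,fy=3,interpolation=cv2.INTER_CUBIC))
```

```text
t 15.55 pos [ 417.47 -229.05   82.58] x [0.9993 0.038  0.    ] z [ 0.  0. -1.] F [-1.01 -0.83  1.02] w 61.36 q [-0.53  0.44  2.04  0.    0.66 -0.56]
```

View pics/w10c.png

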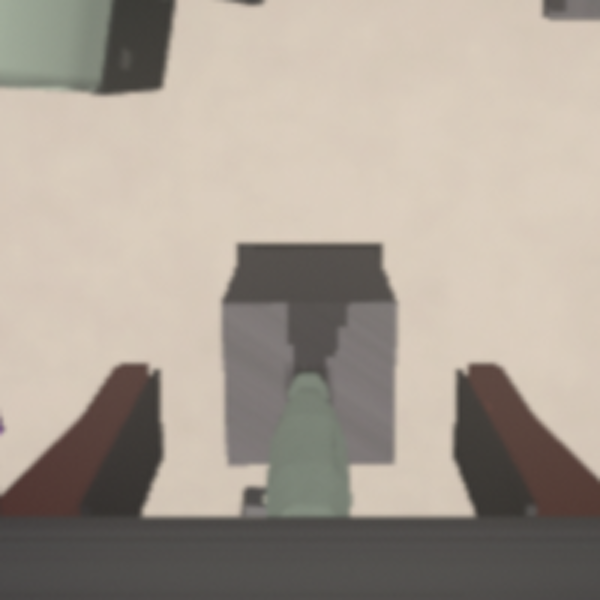

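Call:
move_arm(
  motion=[
    [[0, 0, -0.05], [0, 0, 0]],
    [[0, 0, -0.3], [0, 0, 0]],
    [[0, 0, -0.6], [0, 0, 0]],
    [[0, 0, -0.85], [0, 0, 0]],
    [[0, 0, -1], [0, 0, 0]],
  ],
)

```text
t: 16.23
ee_pos: [418.0, -229.3, 235.2]
orientation: [3.139, 0.06, 0.004]
ft_force: [1.1, 0.2, -0.6]
width: 87.8
```

Run:
```python
from h import *
pose()
o,im=snap('wrist','w11.png');c=cam(o,im)
pose()
import pickle; pickle.dump(c,open('c11.pkl','wb'))
print([(np.round(d['location'],1),round(d['p'],2)) for n in ('plate_centre','plate_front','driver_handle','driver_tip','driver') for d in ctrl.pinpoint('wrist',n)][:8])
```

```text
t 16.225 pos [ 418.04 -229.32  235.17] x [0.9993 0.038  0.0026] z [ 0.0027 -0.0015 -1.    ] F [ 1.14  0.2  -0.56] w 87.76 q [-0.53  0.19  1.94  0.    1.01 -0.56]
t 16.275 pos [ 419.15 -229.97  237.25] x [0.9993 0.038  0.0054] z [ 0.0055 -0.0031 -1.    ] F [ 1.23 -0.39  2.72] w 87.9 q [-0.53  0.18  1.94  0.    1.02 -0.56]
[(array([507.1, -85.3,  66.3]), 0.7), (array([ 515.8, -166.1,   65.4]), 0.61), (array([ 418.7, -229.6,   96.2]), 0.59), (array([ 412.7, -232. ,   61.9]), 0.53), (array([510.7, -88. ,  -1.8]), 0.2), (array([ 409.8, -231.3,   61.5]), 0.49)]
```

View pics/w11.png

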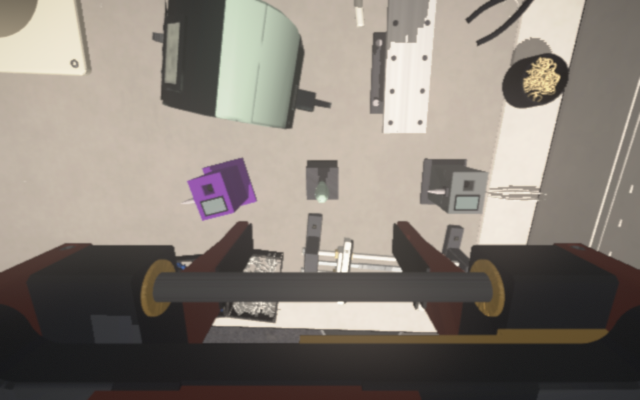

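Run:
```python
from h import *
import pickle; c=pickle.load(open('c2.pkl','rb'))
print(ray(c,(212,71),0), ray(c,(213,2),0))
for z in (60,80,100,120,140,160): print(z,ray(c,(181,56),z),ray(c,(184,2),z))
print('nozzle',[ray(c,(245,36),z) for z in (20,60)])
```

```text
[ 374.80242288 -162.37091692    0.        ] [383.46466124 -91.31829017   0.        ]
60 [ 368.31573081 -159.70236724   60.        ] [ 377.21443784 -114.16458714   60.        ]
80 [ 377.62684147 -164.26291625   80.        ] [ 385.91644761 -121.84211733   80.        ]
100 [ 386.93795214 -168.82346527  100.        ] [ 394.61845739 -129.51964753  100.        ]
120 [ 396.2490628  -173.38401428  120.        ] [ 403.32046716 -137.19717772  120.        ]
140 [ 405.56017346 -177.94456329  140.        ] [ 412.02247693 -144.87470792  140.        ]
160 [ 414.87128412 -182.50511231  160.        ] [ 420.72448671 -152.55223811  160.        ]
nozzle [array([ 421.56402009, -131.27131706,   20.        ]), array([ 431.53213714, -142.71757374,   60.        ])]
```

Run:
```python
import cv2
im=cv2.imread('pics/w2.png')[0:90,130:330]; cv2.imwrite('pics/w2e.png',cv2.resize(im,None,fx=4,fy=4,interpolation=cv2.INTER_CUBIC))
```

```text
(no output)
```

View pics/w2e.png

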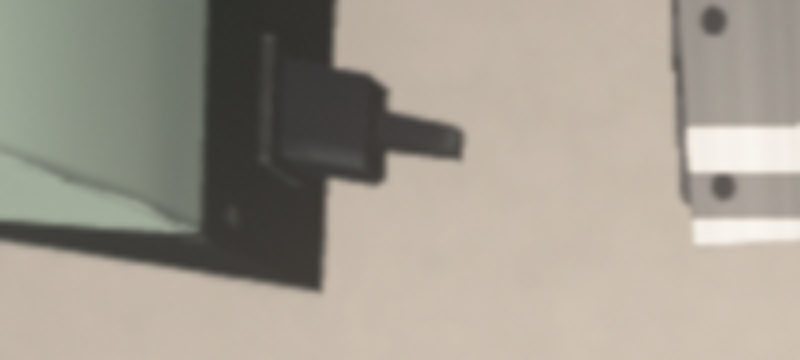

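Run:
```python
from h import *
import pickle
o,t=snap('top','top11.png');o,s=snap('side','side11.png')
ct=cam(o,t);cs=cam(o,s)
def tri(a,b):
    A=[]
    for (K,R,tt),uv in ((ct,a),(cs,b)):
        P=K@np.c_[R,tt]; A+= [uv[0]*P[2]-P[0],uv[1]*P[2]-P[1]]
    X=np.linalg.svd(np.array(A))[2][-1]; X=X[:3]/X[3]; return X.round(0), proj(ct,X).round(0),proj(cs,X).round(0)
print('ring',tri((316,146),(262,117))); print('nozzle end',tri((330,338),(490,283)))
print('elbow', tri((296,270),(380,265)))
c=pickle.load(open('c11.pkl','rb')); print([ray(c,(302,45),z).round(0) for z in (60,100,140)])
```

```text
ring (array([651., 145., 332.]), array([312., 141.]), array([271., 118.]))
nozzle end (array([ 30., 273., 106.]), array([330., 337.]), array([491., 283.]))
elbow (array([282., 319., 105.]), array([297., 271.]), array([378., 264.]))
[array([390., -75.,  60.]), array([393., -85., 100.]), array([396., -96., 140.])]
```

View pics/side11.png

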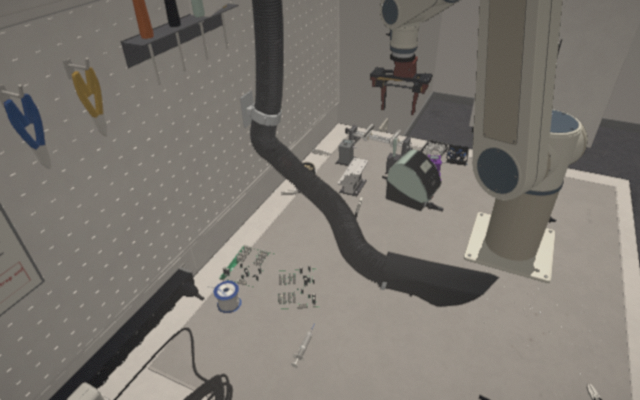

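View pics/top11.png

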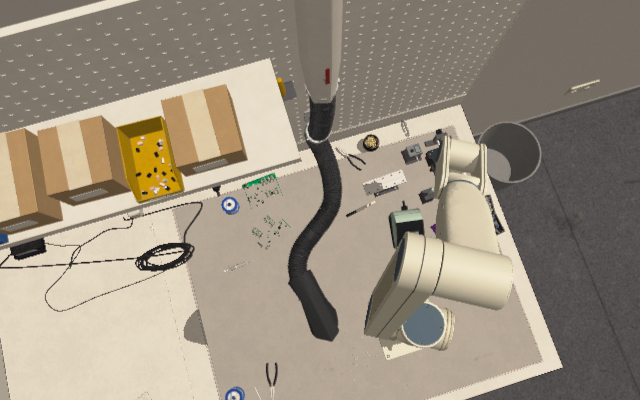

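Run:
```python
from h import *
go([506.5,-86,145],0.06)
```

```text
t 16.625 pos [ 416.83 -228.64  231.4 ] shift [ 0.6347 -0.9268  0.5759] turn [-0.0012  0.0018 -0.0209]
```

Call:
move_arm(
  motion=[
    [[0.15, -0.22, 0], [0, 0, -0.02]],
    [[0.3, -0.45, 0.1], [0, 0, -0.02]],
    [[0.45, -0.7, 0.25], [0, 0, -0.02]],
    [[0.635, -0.927, 0.42], [0, 0, -0.02]],
    [[0.635, -0.927, 0.57], [0, 0, -0.02]],
  ],
)

```text
t: 17.25
ee_pos: [508.4, -84.3, 145.3]
orientation: [-3.14, -0.098, 0.001]
ft_force: [-0.2, -0.2, 0.4]
width: 87.9
```

Call:
move_arm(
  motion=[
    [[0, 0, 0], [0, 0, 0]],
    [[0, 0, 0], [0, 0, 0]],
    [[0, 0, 0], [0, 0, 0]],
    [[0, 0, 0], [0, 0, 0]],
    [[0, 0, 0], [0, 0, 0]],
  ],
)

```text
t: 17.88
ee_pos: [507.5, -86.7, 147.6]
orientation: [3.14, 0.092, 0.001]
ft_force: [0.9, 0.2, -0.2]
width: 88.0
```

Run:
```python
from h import *
pose()
o,im=snap('wrist','w12.png');c=cam(o,im)
pose()
import pickle; pickle.dump(c,open('c12.pkl','wb'))
```

```text
t 17.875 pos [507.52 -86.73 147.57] x [9.983e-01 5.850e-02 8.000e-04] z [ 8.e-04 -1.e-04 -1.e+00] F [ 0.94  0.19 -0.2 ] w 88.04 q [-0.19  0.37  1.93  0.    0.84 -0.25]
t 17.925 pos [507.46 -86.66 147.45] x [9.983e-01 5.860e-02 6.000e-04] z [ 6.e-04 -1.e-04 -1.e+00] F [-0.88  0.46 -0.59] w 87.93 q [-0.19  0.37  1.93  0.    0.84 -0.25]
```

View pics/w12.png

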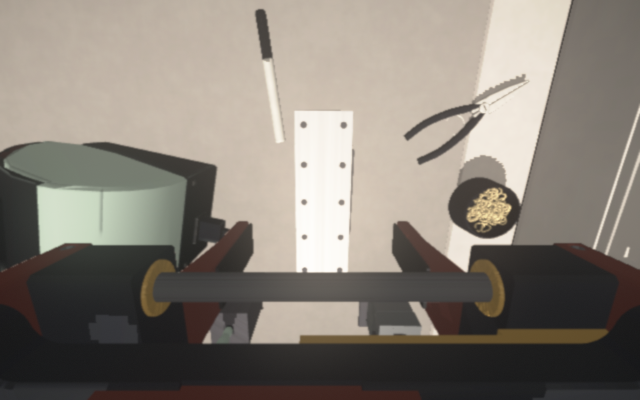

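Run:
```python
from h import *
import pickle; c=pickle.load(open('c12.pkl','rb'))
im=cv2.imread('pics/w12.png')
g=cv2.cvtColor(im,cv2.COLOR_BGR2GRAY).astype(float)
L=[];R=[]
for v in range(120,262,6):
    row=g[v]; d=np.diff(cv2.GaussianBlur(row[None],(3,1),0)[0])
    l=280+np.argmax(d[280:315]); r=330+np.argmin(d[330:370])
    L.append((l+.5,v));R.append((r+.5,v))
PL=np.array([ray(c,p,68)[:2] for p in L]);PR=np.array([ray(c,p,68)[:2] for p in R])
for P in (PL,PR): f=np.polyfit(P[:,1],P[:,0],1); print(f, P[0].round(1),P[-1].round(1))
print('width',(PR-PL)[:,0].round(1))
print('rear',ray(c,(295,110.5),68),ray(c,(352,110.5),68))
cv2.imwrite('pics/w12c.png',cv2.resize(im[95:290,250:400],None,fx=4,fy=3,interpolation=cv2.INTER_CUBIC))
```

```text
[-2.79830088e-02  4.81088606e+02] [479.  -14.7] [ 485. -142.]
[-6.44900507e-02  5.26555671e+02] [528.7 -11.8] [ 534.8 -139.1]
width [49.7 29.6 50.2 49.6 49.  50.1 49.5 40.2 49.2 49.5 49.7 50.  49.4 49.7
 40.  50.2 50.5 49.  49.3 49.5 49.8 50.1 49.5 49.8]
rear [480.01733132  -6.9984997   68.        ] [527.59396573  -4.22294369  68.        ]
```

View pics/w12c.png

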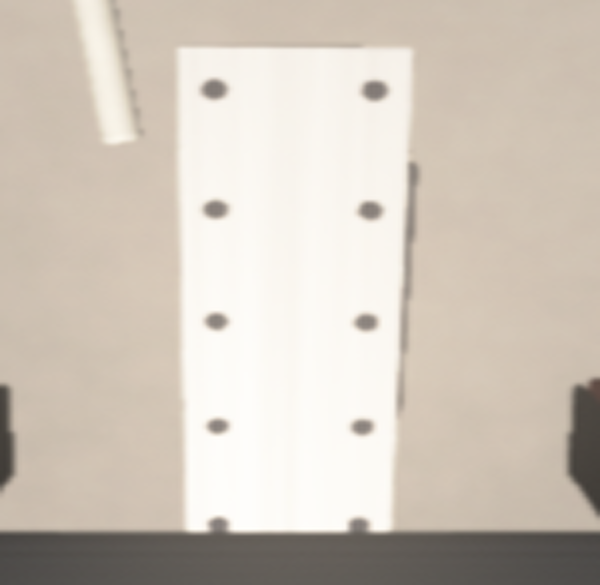

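Run:
```python
from h import *
go([507.5,-85.4,47],0.05)
```

```text
t 17.925 pos [507.46 -86.66 147.45] shift [ 4.000e-04 -8.500e-03  6.697e-01] turn [ 0.0001 -0.0006  0.0082]
```

Call:
move_arm(
  motion=[
    [[0, -0.009, 0.15], [0, 0, 0.008]],
    [[0, -0.009, 0.3], [0, 0, 0.008]],
    [[0, -0.009, 0.45], [0, 0, 0.008]],
    [[0, -0.009, 0.6], [0, 0, 0.008]],
    [[0, -0.009, 0.67], [0, 0, 0.008]],
  ],
)

```text
t: 18.55
ee_pos: [506.8, -85.0, 45.6]
orientation: [-3.14, -0.079, 0.002]
ft_force: [-0.5, 0.2, 0.6]
width: 88.1
```

Run:
```python
from h import *
pose()
o,im=snap('wrist','w13.png');pose()
```

```text
t 18.55 pos [506.76 -85.04  45.62] x [ 0.9987  0.0506 -0.0014] z [-1.4e-03  3.0e-04 -1.0e+00] F [-0.48  0.24  0.62] w 88.11 q [-0.19  0.55  1.97 -0.    0.63 -0.24]
t 18.6 pos [506.42 -84.99  44.99] x [ 0.9987  0.0505 -0.0022] z [-2.2e-03  4.0e-04 -1.0e+00] F [-0.67  0.29 -0.87] w 87.67 q [-0.19  0.55  1.97  0.    0.63 -0.24]
```

View pics/w13.png

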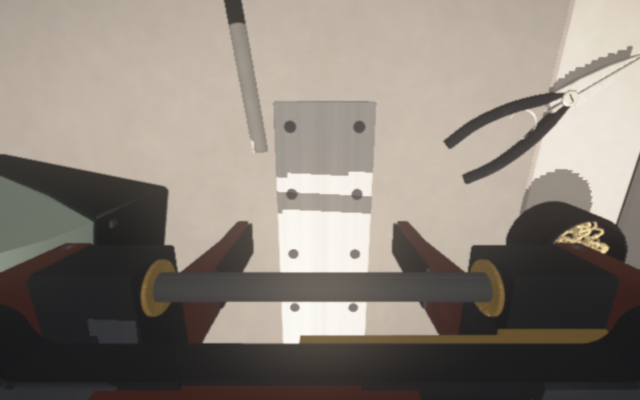

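Call:
move_arm(
  motion=[
    [[0, 0, 0], [0, 0, 0]],
    [[0, 0, 0], [0, 0, 0]],
    [[0, 0, 0], [0, 0, 0]],
    [[0, 0, 0], [0, 0, 0]],
    [[0, 0, 0], [0, 0, 0]],
  ],
  gripper=0,
)

```text
t: 19.23
ee_pos: [507.6, -85.1, 47.0]
orientation: [3.14, 0.08, 0.001]
ft_force: [-0.1, 0.2, 4.0]
width: 49.5
```

Call:
move_arm(
  motion=[
    [[0, 0, 0], [0, 0, 0]],
    [[0, 0, 0], [0, 0, 0]],
    [[0, 0, 0], [0, 0, 0]],
    [[0, 0, 0], [0, 0, 0]],
    [[0, 0, 0], [0, 0, 0]],
  ],
)

```text
t: 19.85
ee_pos: [507.6, -85.1, 47.0]
orientation: [3.14, 0.08, 0.001]
ft_force: [-0.8, 1.2, 6.3]
width: 49.8
```

Run:
```python
from h import *
pose()
o,im=snap('wrist','w14.png');c=cam(o,im);pose()
import pickle; pickle.dump(c,open('c14.pkl','wb'))
print(ray(c,(275,101),68),ray(c,(375,101),68))
cv2.imwrite('pics/w14c.png',cv2.resize(im['pixels'][80:280,220:420,::-1],None,fx=3,fy=3,interpolation=cv2.INTER_CUBIC))
```

```text
t 19.85 pos [507.55 -85.13  46.96] x [9.987e-01 5.060e-02 5.000e-04] z [ 5.e-04 -1.e-04 -1.e+00] F [-0.76  1.18  6.26] w 49.83 q [-0.19  0.54  1.97  0.    0.63 -0.24]
t 19.9 pos [507.56 -85.15  46.98] x [9.987e-01 5.060e-02 6.000e-04] z [ 6.e-04 -1.e-04 -1.e+00] F [-1.07 -0.52  5.78] w 49.68 q [-0.19  0.54  1.97  0.    0.63 -0.24]
[480.56276188  -6.13264927  68.        ] [528.82440474  -3.69766188  68.        ]
```

View pics/w14c.png

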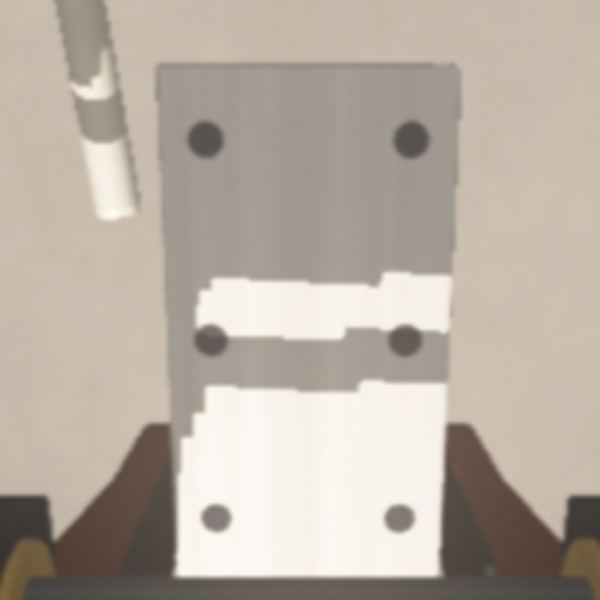

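Call:
move_arm(
  motion=[
    [[0, 0.02, -0.003], [0, 0, 0]],
    [[0, 0.08, -0.003], [0, 0, 0.003]],
    [[0, 0.15, -0.003], [0, 0, 0.006]],
    [[0, 0.22, -0.003], [0, 0, 0.01]],
    [[0, 0.28, -0.003], [0, 0, 0.01]],
  ],
)

```text
t: 20.52
ee_pos: [509.4, -128.0, 47.0]
orientation: [-3.141, -0.062, -0.0]
ft_force: [0.2, 2.7, 1.2]
width: 49.6
```

Run:
```python
from h import *
pose()
```

```text
t 20.525 pos [ 509.43 -127.98   46.99] x [0.9992 0.0395 0.    ] z [ 0.  0. -1.] F [0.2  2.69 1.22] w 49.59 q [-0.27  0.55  1.94  0.    0.64 -0.31]
```

Call:
move_arm(
  motion=[
    [[0, 0.03, 0], [0, 0, 0]],
    [[0, 0.07, 0], [0, 0, 0]],
    [[0, 0.11, 0], [0, 0, 0]],
    [[0, 0.145, 0], [0, 0, 0]],
    [[0, 0.145, 0], [0, 0, 0]],
  ],
)

```text
t: 21.15
ee_pos: [510.4, -149.4, 47.0]
orientation: [3.141, 0.063, 0.0]
ft_force: [0.4, -0.2, -0.6]
width: 49.7
```

Run:
```python
from h import *
pose()
o,im=snap('wrist','w15.png');c=cam(o,im);pose()
import pickle; pickle.dump(c,open('c15.pkl','wb'))
o,s=snap('side','side15.png');o,t=snap('top','top15.png')
for cn in ('wrist','side','top'):
  print(cn,[(n,np.round(d['location'],1),round(d['p'],2)) for n in ('plate_centre','plate_front','pointer_tip','riser_edge') for d in ctrl.pinpoint(cn,n)[:1]])
a=cv2.resize(t['pixels'][110:230,350:470,::-1],None,fx=5,fy=5,interpolation=cv2.INTER_CUBIC);cv2.imwrite('pics/top15c.png',a)
a=cv2.resize(s['pixels'][100:230,300:460,::-1],None,fx=4.5,fy=4.5,interpolation=cv2.INTER_CUBIC);cv2.imwrite('pics/side15c.png',a)
```

```text
t 21.15 pos [ 510.37 -149.38   46.99] x [9.992e-01 3.980e-02 2.000e-04] z [ 2.e-04 -4.e-04 -1.e+00] F [ 0.36 -0.2  -0.62] w 49.73 q [-0.31  0.56  1.93 -0.    0.65 -0.35]
t 21.2 pos [ 510.35 -149.18   46.99] x [9.992e-01 3.990e-02 2.000e-04] z [ 2.e-04 -3.e-04 -1.e+00] F [-0.31 -0.53  0.6 ] w 49.83 q [-0.31  0.56  1.93 -0.    0.65 -0.35]
wrist [('plate_centre', array([ 508.7, -148. ,   62.5]), 0.85)]
side [('plate_centre', array([ 510.5, -147.7,   56.3]), 0.58), ('plate_front', array([ 515.2, -228.6,   64.8]), 0.71), ('pointer_tip', array([605.1, 490.9,   1. ]), 0.73), ('riser_edge', array([ 511.1, -138.3,   57.1]), 0.93)]
top [('pointer_tip', array([ 244.2, -261.1,   58.6]), 0.62)]
```

View pics/w15.png

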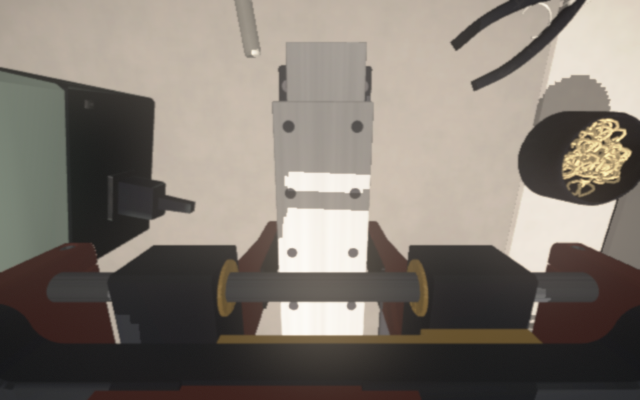

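View pics/top15c.png

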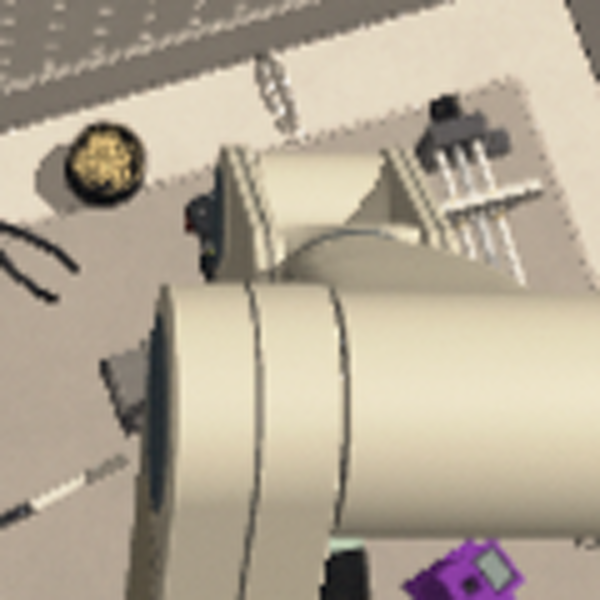

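View pics/side15c.png

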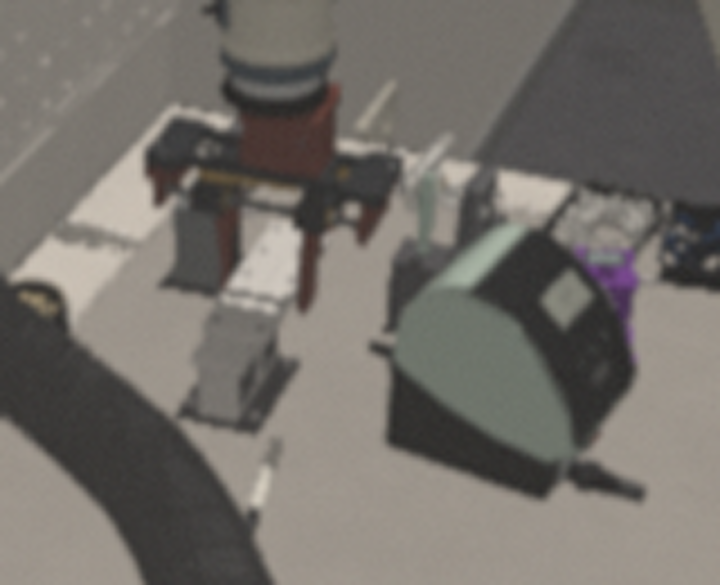

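Run:
```python
from h import *
import pickle
c=pickle.load(open('c15.pkl','rb'))
rt=[ray(c,p,60)[:2] for p in ((285.5,42),(366.5,42))]; print('riser rear',np.round(rt,1),np.mean(rt,0).round(1), np.linalg.norm(rt[1]-rt[0]), (rt[1]-rt[0])[1]/40)
pr=[ray(c,p,68)[:2] for p in ((273,101),(373,101))]; print('plate rear',np.round(pr,1),np.mean(pr,0).round(1))
im=ctrl.get_image('wrist')
for p,uv in (((591.06,-222.63,166.85),(280.5,207.3)),((593.6,-221.2,155),(276,212)),((594.1,-221.35,172.5),(278,206.4))):
    cc,n=np.cos(.038),np.sin(.038); R=Rn.from_matrix(np.array([[cc,n,0],[n,-cc,0],[0,0,-1.]]))
    C=cam({'orientation':R.as_rotvec(),'ee_pos':p},im); print(ray(C,uv,64).round(1))
```

```text
riser rear [[488.1 -42.1]
 [527.4 -40.5]] [507.8 -41.3] 39.370551952279484 0.039043958706706225
plate rear [[483.3 -70.1]
 [531.6 -68.2]] [507.4 -69.2]
[ 549.6 -234.3   64. ]
[ 549.5 -234.1   64. ]
[ 549.3 -233.8   64. ]
```

Call:
move_arm(
  motion=[
    [[0, 0.01, 0], [0, 0, 0]],
    [[0, 0.02, 0], [0, 0, 0]],
    [[0, 0.032, 0], [0, 0, 0]],
    [[0, 0.043, 0], [0, 0, 0]],
    [[0, 0.043, 0], [0, 0, 0]],
  ],
)

```text
t: 22.58
ee_pos: [510.5, -155.5, 47.0]
orientation: [3.141, 0.063, 0.0]
ft_force: [-0.7, 0.2, -1.2]
width: 49.8
```

Call:
move_arm(
  motion=[
    [[0, 0, 0], [0, 0, 0]],
    [[0, 0, 0], [0, 0, 0]],
    [[0, 0, 0], [0, 0, 0]],
    [[0, 0, 0], [0, 0, 0]],
    [[0, 0, 0], [0, 0, 0]],
  ],
)

```text
t: 23.2
ee_pos: [510.5, -155.2, 47.0]
orientation: [-3.141, -0.063, 0.0]
ft_force: [0.6, -0.1, -1.9]
width: 49.7
```

Run:
```python
from h import *
pose()
o,im=snap('wrist','w16.png');c=cam(o,im);pose()
o,s=snap('side','side16.png')
for n in ('plate_centre','plate_front','pointer_tip','riser_edge','driver_handle'):
  print(n,[(np.round(d['location'],1),round(d['p'],2)) for cn in ('side','wrist') for d in ctrl.pinpoint(cn,n)[:1]])
u=np.array([.039,-.999]); e=np.array([511.7,-141.2])
pr=[ray(c,p,68)[:2] for p in ((273,101),(373,101))]; print('rear',np.mean(pr,0),'front along',(np.mean(pr,0)+160*u-e)@u)
rt=[ray(c,p,60)[:2] for p in ((285.5,42),(366.5,42))]; print(np.mean(rt,0))
cs=cam(o,s)
print('pix ptr',proj(cs,[549.5,-234.2,64]), 'line',proj(cs,[538.5,-234.2+1,68]),proj(cs,[490,-236,68]))
a=cv2.resize(s['pixels'][120:200,325:425,::-1],None,fx=7,fy=7,interpolation=cv2.INTER_CUBIC);cv2.imwrite('pics/side16c.png',a)
a=cv2.resize(im['pixels'][20:220,220:420,::-1],None,fx=3,fy=3,interpolation=cv2.INTER_CUBIC);cv2.imwrite('pics/w16c.png',a)
```

```text
t 23.2 pos [ 510.55 -155.21   47.02] x [ 0.9992  0.0402 -0.    ] z [-0.  0. -1.] F [ 0.63 -0.12 -1.92] w 49.68 q [-0.32  0.56  1.93  0.    0.65 -0.36]
t 23.25 pos [ 510.53 -155.19   47.02] x [ 0.9992  0.0402 -0.    ] z [-0.  0. -1.] F [-0.51  0.35 -1.96] w 49.52 q [-0.32  0.56  1.93  0.    0.65 -0.36]
plate_centre [(array([ 512.2, -155.8,   59.6]), 0.6), (array([ 509.5, -155.8,   64.6]), 0.75)]
plate_front [(array([ 514.8, -232.4,   64.7]), 0.81)]
pointer_tip [(array([ 547.9, -231.5,   63.1]), 0.62)]
riser_edge [(array([ 513.4, -137.2,   58.3]), 0.84)]
driver_handle [(array([ 421.1, -230.5,   96.8]), 0.63)]
rear [507.56560437 -75.00539496] front along 93.63386813168292
[507.91771111 -47.1201416 ]
pix ptr [357.84096386 147.46836951] line [360.70158    147.23030399] [374.09692224 149.63073172]
```

View pics/side16c.png

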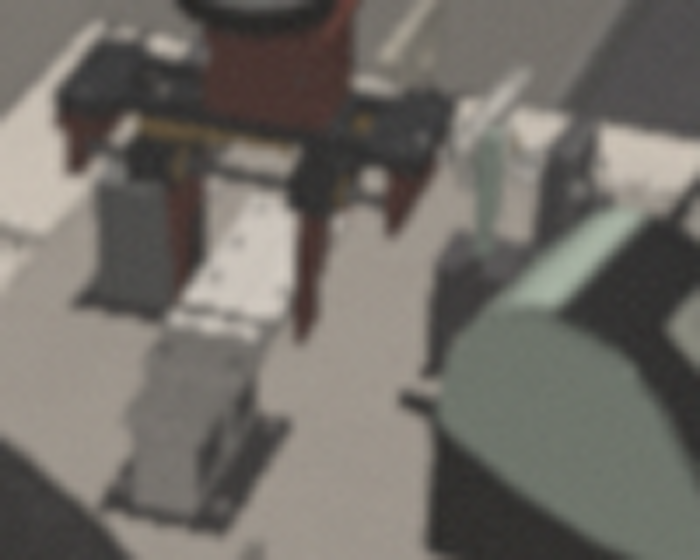

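View pics/w16c.png

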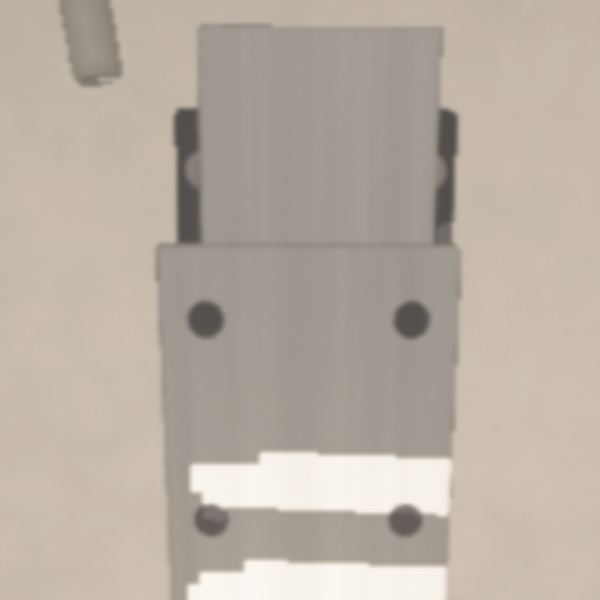

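Call:
move_arm(
  motion=[
    [[0, 0.003, 0], [0, 0, 0]],
    [[0, 0.005, 0], [0, 0, 0]],
    [[0, 0.005, 0], [0, 0, 0]],
    [[0, 0.005, 0], [0, 0, 0]],
    [[0, 0.005, 0], [0, 0, 0]],
  ],
)

```text
t: 24.42
ee_pos: [510.5, -156.0, 47.0]
orientation: [-3.141, -0.063, 0.0]
ft_force: [0.3, 0.5, -1.8]
width: 49.7
```

Run:
```python
from h import *
pose()
o,im=snap('wrist','w17.png');c=cam(o,im)
u=np.array([.039,-.999]); e=np.array([511.7,-141.2])
print('rear',[ (np.mean([ray(c,p,68)[:2] for p in ((273,r),(373,r))],0)+160*u-e)@u for r in (100.5,101,101.5)])
rt=[ray(c,p,60)[:2] for p in ((286,28),(367,28))]; print(rt,np.mean(rt,0)+100*u)
g=cv2.cvtColor(im['pixels'],cv2.COLOR_RGB2GRAY)[:,295:355].mean(1); print(g[20:36].round(0),g[95:108].round(0))
pose()
o,s=snap('side','side17.png')
a=cv2.resize(s['pixels'][110:200,320:440,::-1],None,fx=6,fy=6,interpolation=cv2.INTER_CUBIC);cv2.imwrite('pics/side17c.png',a)
```

```text
t 24.425 pos [ 510.55 -155.97   47.01] x [ 9.992e-01  4.010e-02 -1.000e-04] z [-1.e-04  0.e+00 -1.e+00] F [ 0.31  0.46 -1.81] w 49.7 q [-0.32  0.56  1.93  0.    0.65 -0.36]
rear [np.float64(94.17096242176984), np.float64(94.3997547301032), np.float64(94.62874388706805)]
[array([488.44483758, -42.59224298]), array([527.3566798 , -41.03833547])] [ 511.80075869 -141.71528923]
[181. 181. 182. 182. 182. 181. 174. 157. 154. 155. 155. 155. 155. 155.
 155. 155.] [154. 153. 153. 153. 153. 150. 143. 147. 152. 154. 153. 154. 154.]
t 24.475 pos [ 510.6  -156.     47.04] x [0.9992 0.0401 0.    ] z [ 0. -0. -1.] F [-0.14 -0.17 -1.87] w 49.77 q [-0.32  0.56  1.93  0.    0.65 -0.36]
```

View pics/side17c.png

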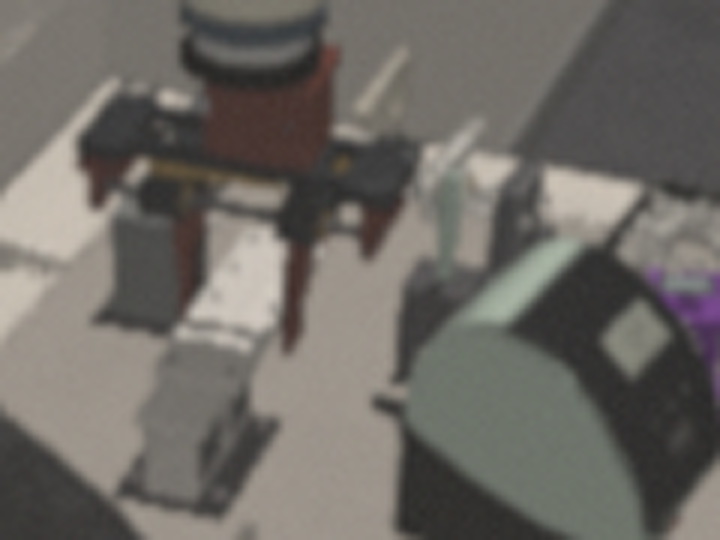

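Run:
```python
from h import *
print(ctrl.close_job())
```

```text
the job is handed in; nothing more can be done
None
```

The job is handed in, at about 24.5 s of robot time, with the arm still gripping the plate. The system reports no verdict, so what follows is from my own checks.

- **Gauge button:** I pressed it with the screwdriver until the force reached 11 N. Full travel needs about 3 N, so the button was at its stop.
- **Screwdriver:** It went back into the stand without contact force and I let it go. The picture after release shows it seated and upright, and it still looked upright in the last side view.
- **Plate:** I gripped it at its centre and slid it about 71 mm along the riser.
    - **Leading edge:** It came out 94.4 mm beyond the riser's end. The pointer measured 94.4 mm by the same camera. The side camera's own reading, taken just before a last 0.8 mm nudge outward, agreed to about 1 mm.
    - **Alignment and grip:** The tool holding the plate is within about 1 mrad of the riser's direction and points straight down, and the plate is about 1.5 mm off the riser's line. The finger opening is 49.7 mm and the wrist carries about 2 N.

- **Least certain:** The riser-to-pointer distance sits at the low end of its stated 94 to 106 mm range, so I put the leading-edge error at about 1 to 2 mm, within the 5 mm allowed. I could not see the leading edge and the pointer sharply in one picture.
- **Bystanders:** I touched none of them knowingly, but did not re-measure them all at the end.

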